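# Build a splined clutch pack on a tilting work positioner

### The job

Build the clutch pack on the work positioner: stand its splined shaft upright, then slide on every clutch disc lying about, boss up and turned so that its teeth enter the splines, each fully down on the seat or on the disc below, and last the brass-coloured pressure plate, boss up, down on the uppermost disc. Then turn the loaded positioner back to the zero mark of its swivel scale and lean the shaft 30 degrees to the front, the handle's side, ready for bolting up, and let go. Leave the other things on the counter where they are.

Things in the scene. Friction and masses are not known exactly. Their poses are not given: they have to be found in the camera images.
- positioner: foot of the work positioner, screwed down: a blue-grey disc of 140 mm diameter, 14 mm high. Origin: centre of its underside; x points to its back, so its front is -x; on its rim a scale with a mark every 10 degrees, the red zero mark at the front
- swivel (a joint): swivel of the positioner's steel turntable (104 mm diameter, top 24 mm above the counter) with its two cheeks about the foot's vertical axis, rad; 0 = the red pointer (and the handle) at the red zero mark, positive = turned anticlockwise seen from above; -0.95 to 0.95; stays where left (friction 0.4 N m)
- tilt (a joint): tilt of the shaft about the level axis between the cheeks, rad; 0 = shaft upright, positive = shaft leaning to the front, towards the handle's side (30 degrees = 0.524; red marks on the cheeks at 0 and 30), negative = leaning back; -0.85 to 0.75; stays where left, also loaded (friction 1 N m)
- tilt_axis (a point): point where the tilt axis crosses the swivel axis, 70 mm above the counter; turns with the foot only
- shaft_seat (a point): centre of the round steel seat (60 mm diameter) at the foot of the splined shaft, 45 mm above the tilt axis when upright; moves with tilt and swivel. z along the shaft; x along a spline (splines every 60 degrees, -x on the handle's side). A disc fits when its grooves are within 4 degrees of the splines; play 1 mm
- shaft_top (a point): centre of the shaft's top end, 112 mm above the seat; axes as shaft_seat. From the seat to 16 mm below this point run six straight splines, 7 mm wide, 34 mm across the tips; above them is the plain core, 22 mm diameter, its last 6 mm tapered to 14 mm
- handle_ball (a point): centre of the black ball (28 mm diameter) on the handle, a 10 mm bar; 180 mm from the tilt axis, pointing to the front 30 degrees above level while the shaft is upright, level when the shaft leans 30 degrees to the front. Moving the ball round the tilt axis tilts the head (5 to 10 N), sideways swivels it (3 N); it turns in the grip. Axes as shaft_seat
- disc_a: clutch disc lying flat, boss up (None if absent): 86 mm flange, 6 mm thick, bright and brown, with a central steel boss 46 mm across whose top is 26 mm above the underside (grip it across). Bore: six inward teeth 4 mm wide, tips 12.5 mm from the axis, between grooves that reach 18 mm from it; six copper rivets mark the grooves. Origin: centre of underside; z out of the boss; x along a groove. 0.2 kg
- disc_b: as disc_a
- disc_c: as disc_a
- pressure_plate: brass-coloured pressure plate lying flat, boss up: flange of 80 mm diameter and 10 mm thickness with six dark studs (1 mm proud) in line with the grooves, and the same steel boss, height (26 mm) and splined bore as the discs. Origin: centre of the underside; z out of the boss; x along the middle of a groove. 0.26 kg
- oil_bottle: bystander: oil bottle with a red spout, 45 mm wide, 148 mm high; origin: centre of its underside
- spanner: bystander: flat spanner, 70x129x7 mm; origin: centre of its underside
- masking_tape: bystander: roll of beige tape, 100 mm diameter, 25 mm high; origin: centre of its underside
- screwdriver: bystander: small red screwdriver, 141 mm long; origin: centre of its underside
- small_carton: bystander: small white carton, 99x74x35 mm; origin: centre of its underside
Mind the look-alikes: they are no part of the job. What is shaped like the disc_a but green or purple is not meant.

How it is judged:
By the outcome, as a careful person would: the job done as asked, in the order asked, and still so for the second after the job is handed in, with the robot touching nothing.
Of disc_a, disc_b, disc_c only 2 to 3 are there at a start; the rules pass over those that are not, and their reading is None.
At some moment in a run one of disc_a, disc_b, disc_c, pressure_plate may be knocked a few centimetres aside while the robot is not near it.
Once in a run the grip may slacken for a moment while it holds something.
It also fails if it takes over 210 s, if anything falls off the work surface, if the arm or the gripper's body presses on something with over 40 N, if the wrist force passes 120 N, or if a joint passes its speed limit or range.

### The arm

A 6-joint arm with a two-finger parallel gripper is mounted at the origin on a cart in front of the work surface, level with it; the furniture and walls round the work are solid. World frame = base frame: x ahead of the robot, y to its left, z up, the work surface at z = 0. Lengths are in m, angles in rad, forces in N, time in s.
With the tool pointing down it reaches from about 0.275 to 0.85 m from the base axis. Payload 19 kg.
Tool frame: the origin (TCP) lies midway between the tips of the shut fingers; the grasp point (between the pads) lies 19 mm behind it (manip.pinch_z is the z of the grasp point in the tool frame, in m); z points along the fingers, y is the line along which they close (so a half turn about z gives the same grasp; the last joint's range is limited). The gripper opens to 85 mm and grips with 20 to 120 N. Pads are 22 mm wide; open, the fingers measure 114 mm over their backs; the gripper's body (76 mm by 85 mm) begins 54 mm behind the grasp point. The pads swing forward as they close: fully open they stand 13 mm farther back than shut.
Start: joints at [-1.299, 0.15, 1.437, -0, 1.554, -0.134], TCP at [0.227, -0.528, 0.198] pointing down, gripper open.
Joint ranges: [-2.8, 2.8], [-0.68, 2.1], [0.12, 2.68], [-1.39, 4.53], [0.16, 2.79], [-2.81, 2.81]. Speed limits (rad/s): [1.89, 1.89, 2.22, 3.01, 3.01, 3.01].

### API

Orientations are given as a unit quaternion [w, x, y, z].
In Python, from plant import manip gives the robot as it stands. The module is installed in compiled form; this text tells all that it offers.
- The arm moves only by the tool drive_tool, never from a script. Its argument "deltas" is a list of rows, each a list of 4 numbers: the shift along the tool's x, y, z in m, then the turn about the tool's z in degrees. A call has exactly 10 rows; each row is the pose to reach, as a shift and turn from the pose commanded when the call began, along the tool's axes at that moment; what a row does not reach only later rows make up. A row lasts 1/8 s, in which the tool goes at most 62.5 mm and 10.7 degrees, less where a joint would pass 70% of its speed; a pose out of reach is approached as far as the arm can. A call with a gripper value outside its range is refused whole. "gripper" is the gripper command: -1 is shut, 1 is fully open, values between are in proportion, set as the call begins (left out, the last holds). The fingers move at their own pace and stop on an object; "newtons" is the grip in N (left out, the last holds). Time passes only in rows, so rows that repeat a pose let the fingers close, or fill a call up. It gives the time, the measured TCP pose, the force, the opening and the grip force at its end, in the units of the state.
- manip.get_state(): the state, without advancing time (a new reading comes with each control period).
- manip.capture(name): name is "scene" or "top"; returns (picture, depth): 420x560x3 uint8, red, green, blue; 420x560 float32, m along the optical axis (not along the pixel's ray), 0 where there is no reading.
- manip.get_calibration(name): a dict with "intrinsics" (3x3 intrinsics, pixels), "k1" (the pictures are not rectified: a ray, as slopes to the right and down, at radius r is drawn at 1 + k1 r^2 times it, then the intrinsics apply), "rvec" (rotation vector, rad) and "tvec" (3), from world to camera coordinates, as OpenCV has them. Camera axes: x right, y down, z forward; pixel columns grow to the right and rows downward; lengths in m; the calibration is good to about 2 mm. A picture is of the moment at which its call begins. get_calibration takes no time and is no camera call.
- manip.job_done(): hands the job in; it is judged then, once.
The state is a dict: "time_s": time; "joints": joint angles; "dq": joint speeds; "effort": joint torques, N m; "position": TCP position; "eef_rot": TCP orientation; "contact_force": force on the tool from outside, world axes, zero at the start; "ft_torque": the same for the moment, N m; "gripper_width": finger opening in m; "finger_force": force on a finger pad.
Only numpy, scipy, OpenCV 4.12 (cv2) and the standard library are available. Lean on these libraries where they do the work, as an engineer would, in place of code of your own. Each camera call takes 0.05 s, during which the arm holds its last target. There are 200 camera calls.

## Working session

There is one attempt and no reset: what is moved stays moved. The work goes in short steps, Python scripts to look and compute and a tool call to move; the robot and the scene stay as the last step left them, time stands still between calls to the robot, and variables do not carry over. Pictures are saved under pics/ and viewed, at most 14 in all, crops included, and the job is handed in when it is done.

Besides the shell and the picture viewer there is one more tool, called after "Request:" as a command line: name --pt "numbers of a row" for each row, then --argument value for the rest. drive_tool: Moves the arm, as the interface text tells. Its arguments: {"type":"object","properties":{"deltas":{"type":"array","items":{"type":"array","items":{"type":"number"}}},"gripper":{"type":"number"},"newtons":{"type":"number"}},"required":["deltas"]}

```bash
mkdir -p pics; cat > h.py <<'E'
import numpy as np, cv2
from plant import manip
def cal(n):
    c=manip.get_calibration(n); R,_=cv2.Rodrigues(np.array(c["rvec"],float)); return np.array(c["intrinsics"]),c["k1"],R,np.array(c["tvec"],float).ravel()
def rays(n,px):
    K,k1,R,t=cal(n); px=np.atleast_2d(px).astype(float)
    d=np.stack([(px[:,0]-K[0,2])/K[0,0],(px[:,1]-K[1,2])/K[1,1]],1); u=d.copy()
    for _ in range(20): u=d/(1+k1*(u**2).sum(1,keepdims=True))
    return np.c_[u,np.ones(len(u))],R,t
def atz(n,px,z):   # pixel -> world at height z
    r,R,t=rays(n,px); c=-R.T@t; d=r@R; s=(z-c[2])/d[:,2]; return c+d*s[:,None]
def dep(n,px,D):
    r,R,t=rays(n,px); px=np.atleast_2d(px).astype(int); z=D[px[:,1],px[:,0]]; return (r*z[:,None]-t)@R
def cloud(n,D):
    h,w=D.shape; v,u=np.mgrid[:h,:w]; return dep(n,np.c_[u.ravel(),v.ravel()],D).reshape(h,w,3)
def proj(n,P):
    K,k1,R,t=cal(n); c=np.atleast_2d(P)@R.T+t; u=c[:,:2]/c[:,2:]; u=u*(1+k1*(u**2).sum(1,keepdims=True)); return u*[K[0,0],K[1,1]]+K[:2,2]
def cap(n,name=None):
    I,D=manip.capture(n)
    if name: cv2.imwrite(f"pics/{name}.png",I[...,::-1])
    np.savez(f"last_{n}.npz",I=I,D=D); return I,D
E
python3 - <<'E'
from h import *
for n in("scene","top"):
    cap(n,n+"0"); K,k,R,t=cal(n); print(n,K.round(1).tolist(),k,"cam",(-R.T@t).round(3),"fwd",R[2].round(2))
s=manip.get_state(); print(s, manip.pinch_z)
E
```

```text
scene [[526.7, 0.0, 276.1], [0.0, 526.7, 210.7], [0.0, 0.0, 1.0]] -0.10385277878863035 cam [-0.877  1.223  0.956] fwd [ 0.72 -0.57 -0.41]
top [[436.7, 0.0, 276.2], [0.0, 436.7, 206.0], [0.0, 0.0, 1.0]] 0.019157868334379075 cam [0.353 0.14  1.825] fwd [ 0.06 -0.   -1.  ]
{'time_s': 0.1, 'joints': array([-1.29898400e+00,  1.50949345e-01,  1.43793642e+00, -1.41236236e-05,
        1.55379105e+00, -1.33982797e-01]), 'dq': array([ 9.03442642e-05, -2.00876891e-03, -1.49448869e-03, -6.67183348e-04,
       -6.19558045e-04, -9.75652580e-04]), 'effort': array([ 5.07932418e-03, -7.14386988e+01, -5.71795356e+01, -1.02924730e-04,
        7.12041627e-03,  1.10052332e-05]), 'position': array([ 0.22690045, -0.52807009,  0.19754345]), 'eef_rot': array([-5.40304804e-04,  9.79486639e-01,  2.01508389e-01, -4.43715619e-05]), 'contact_force': array([-0.77790098,  0.01847033, -0.54519175]), 'ft_torque': array([-0.01668134,  0.02763759,  0.07375672]), 'finger_force': 0.0, 'gripper_width': 0.08559134564835388} -0.0187
```

View pics/scene0.png

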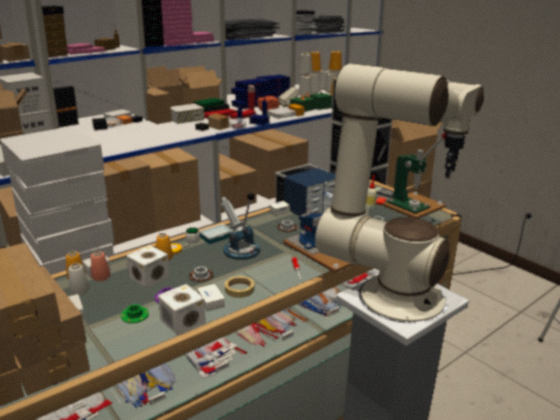

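View pics/top0.png

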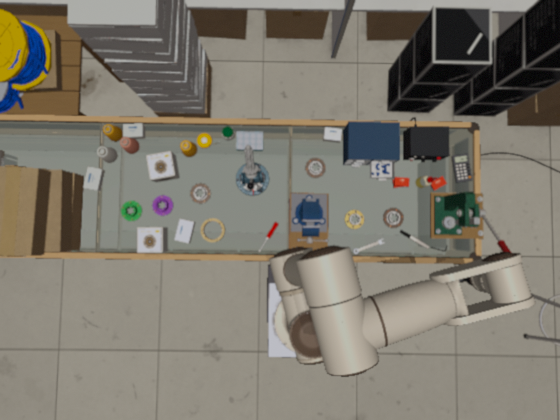

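Candidates (top view): brown/bright discs at (200,193), (315,168) and (393,217), with the brass plate at (354,219). The look-alikes are green (131,210), purple (162,205) and the tape roll (212,230). The positioner is at (252,175). One crop sheet will check these choices.

```bash
python3 - <<'E'
from h import *
d=np.load("last_top.npz"); I,D=d["I"],d["D"]
t=[]
for (u,v) in [(200,193),(315,168),(393,217),(354,219)]:
    c=I[v-16:v+16,u-16:u+16]; t.append(cv2.resize(c,(260,260),interpolation=cv2.INTER_CUBIC))
p=cv2.resize(I[140:205,215:285],(280,260),interpolation=cv2.INTER_CUBIC)
out=np.vstack([np.hstack([t[0],t[1],p]),np.hstack([t[2],t[3],np.zeros_like(p)])]); cv2.imwrite("pics/c1.png",out[...,::-1])
P=cloud("top",D)
for (u,v) in [(200,193),(315,168),(393,217),(354,219),(252,180),(248,150)]:
    w=P[v-14:v+15,u-14:u+15]; z=w[...,2]
    print((u,v),atz("top",(u,v),.006).round(3),"zmax",z.max().round(3),np.percentile(z,[5,50]).round(3))
for n in("top",): print("base px",proj(n,[[0,0,0],[.5,.3,0],[.5,-.3,0]]).round())
E
```

```text
(200, 193) [[0.518 0.453 0.006]] zmax 1.825 [-0.006  0.002]
(315, 168) [[ 0.631 -0.026  0.006]] zmax 1.825 [-0.007  0.002]
(393, 217) [[ 0.43  -0.353  0.006]] zmax 1.825 [-0.007  0.002]
(354, 219) [[ 0.42  -0.191  0.006]] zmax 1.825 [-0.006  0.002]
(252, 180) [[0.576 0.237 0.006]] zmax 1.825 [0.    0.028]
(248, 150) [[0.703 0.256 0.006]] zmax 1.825 [-0.004  0.026]
base px [[307. 320.]
 [237. 198.]
 [380. 200.]]
```

View pics/c1.png

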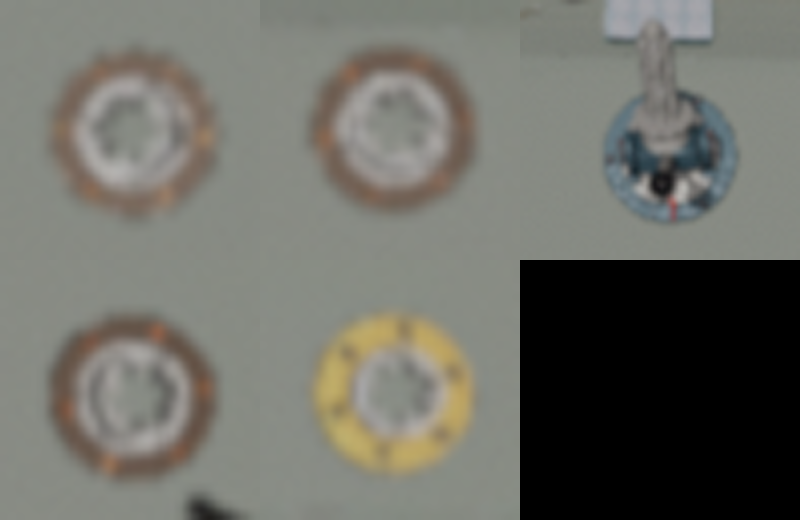

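The crops confirm it: three brown discs with copper rivets and a brass plate with dark studs. The positioner's shaft leans back, with its black ball near crop (661,182) and its red pointer at (672,208). Next I measure centres and angles on rectified world planes.

```bash
cat >> h.py <<'E'
def rect(n,imgs,c,z,half=.06,s=.0005):
    """world-plane patch: rows = +x up, cols = +y left"""
    a=np.arange(half,-half,-s); X,Y=np.meshgrid(c[0]+a,c[1]+a,indexing="ij")
    uv=proj(n,np.c_[X.ravel(),Y.ravel(),np.full(X.size,z)]).astype(np.float32).reshape(*X.shape,2)
    return np.mean([cv2.remap(i,uv[...,0],uv[...,1],cv2.INTER_CUBIC).astype(float) for i in imgs],0),X,Y
def disc(imgs,c,z=.006,plate=False):
    """refined centre and groove angle (deg, mod 60) in the top view"""
    from scipy.optimize import minimize
    c=np.array(c[:2],float); R=.040 if plate else .043
    for _ in range(4):
        p,X,Y=rect("top",imgs,c,z); f=(p[...,0]-p[...,2]); bg=np.median(f[np.hypot(X-c[0],Y-c[1])>.052])
        rr=np.hypot(X-c[0],Y-c[1]); ring=(rr>.022)&(rr<.05)
        w=np.clip(f-bg,0,25)*ring if not plate else np.clip(f-bg,0,60)*ring
        # centre: best annulus correlation
        def cost(o):
            q=np.hypot(X-c[0]-o[0],Y-c[1]-o[1]); m=1/(1+np.exp((q-R)/.0015))/(1+np.exp((.0235-q)/.0015)); g=np.clip(f-bg,0,25 if not plate else 60)
            s=rr<.052; return -np.corrcoef(m[s],g[s])[0,1]
        o=minimize(cost,[0,0],method="Nelder-Mead",options=dict(initial_simplex=[[0,0],[.003,0],[0,.003]],xatol=1e-4)); c=c+o.x
    p,X,Y=rect("top",imgs,c,z); q=np.hypot(X-c[0],Y-c[1]); th=np.arctan2(Y-c[1],X-c[0])
    s=(abs(q-(.033 if not plate else .031))<.004)
    g=(p[...,0]-p[...,2]) if not plate else -p.sum(2)
    g=g[s]-g[s].mean(); h=(g*np.exp(1j*6*th[s])).mean(); 
    return c,np.degrees(np.angle(h))/6,abs(h)/g.std(),-o.fun
E
python3 - <<'E'
from h import *
fr=[cap("top") for _ in range(3)]; im=[f[0] for f in fr]
for n,c,z,pl in [("A",(.518,.453),.006,0),("B",(.631,-.026),.006,0),("C",(.43,-.353),.006,0),("P",(.42,-.191),.010,1)]: print(n,disc(im,c,z,pl))
# positioner
p,X,Y=rect("top",im,(.60,.237),.014,.13,.0005); cv2.imwrite("pics/pos_top.png",cv2.resize(np.clip(p,0,255)[...,::-1],(520,520)))
I,D=cap("scene"); fs=proj("scene",[[.58,.237,.1]])[0].astype(int); u,v=fs; print(fs)
cv2.imwrite("pics/pos_sc.png",cv2.resize(I[v-45:v+35,u-45:u+45],None,fx=7,fy=7,interpolation=cv2.INTER_CUBIC)[...,::-1])
a=cv2.imread("pics/pos_top.png"); b=cv2.resize(I[v-45:v+35,u-30:u+30],(280,373),interpolation=cv2.INTER_CUBIC)[...,::-1]
o=np.zeros((520,800,3),np.uint8); o[:,:520]=a; o[:373,520:]=b; cv2.imwrite("pics/pos.png",o)
E
```

```text
A (array([0.51835177, 0.45338474]), np.float64(27.560374474707988), np.float64(0.30945567102342586), np.float64(0.8862988652104908))
B (array([ 0.63376126, -0.02616391]), np.float64(-20.007555220515187), np.float64(0.32234525380549806), np.float64(0.8730067286008639))
C (array([ 0.42824769, -0.35270499]), np.float64(-20.574855519420485), np.float64(0.40603539183412585), np.float64(0.8759913089694381))
P (array([ 0.41991987, -0.19052966]), np.float64(-10.45236768975887), np.float64(0.609044267808557), np.float64(0.9735624819032305))
[241 227][ WARN:0@6.631] global loadsave.cpp:1063 imwrite_ Unsupported depth image for selected encoder is fallbacked to CV_8U.
```

View pics/pos.png

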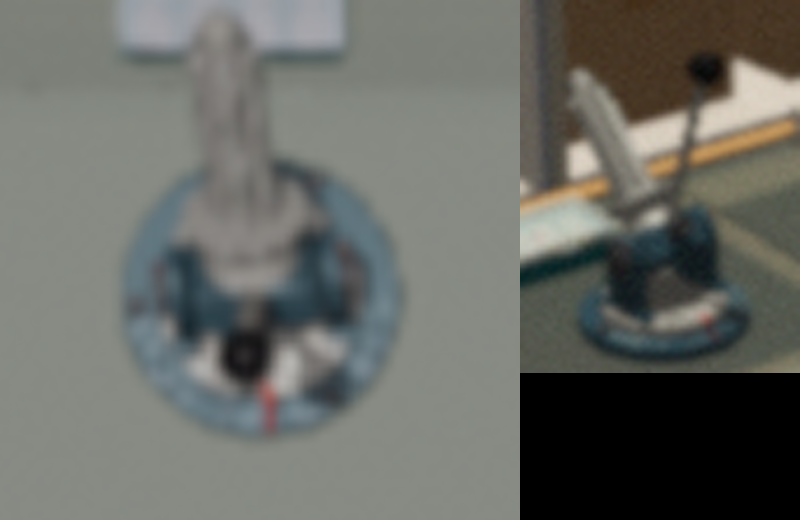

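The picture shows the foot centre near (263,298), i.e. about (0.581, 0.2355). The ball is at (246,355), the shaft leans to +x, and the red mark runs (266,385)–(273,428). I'll separate pointer from zero mark with a polar unwrap, and triangulate the ball and the shaft tip.

```bash
python3 - <<'E'
from h import *
from scipy.optimize import minimize,least_squares
im=[cap("top")[0] for _ in range(6)]; sc=[cap("scene")[0] for _ in range(4)]
c=np.array([.581,.2355])
p,X,Y=rect("top",im,c,.014,.09)
f=p[...,2]-p[...,0]  # blueness
def cost(o):
    q=np.hypot(X-c[0]-o[0],Y-c[1]-o[1]); s=(q<.08)&(q>.055)&(X<c[0]+.02); m=1/(1+np.exp((q-.07)/.0015)); return -np.corrcoef(m[s],f[s])[0,1]
o=minimize(cost,[0,0],method="Nelder-Mead",options=dict(initial_simplex=[[0,0],[.004,0],[0,.004]])); c=c+o.x; print("foot",c,o.fun)
for z in(.014,.024):
  p,X,Y=rect("top",im,c,z,.09); red=np.clip(p[...,0]-p[...,1:].max(2),0,None); q=np.hypot(X-c[0],Y-c[1]); th=np.degrees(np.arctan2(-(Y-c[1]),-(X-c[0])))  # 0 = -x, +ccw
  for a,b in [(.036,.042),(.042,.047),(.047,.052),(.052,.056),(.056,.061),(.061,.066),(.066,.071)]:
    s=(q>a)&(q<b)&(abs(th)<75); w=np.clip(red[s]-8,0,None); print(z,a,"red",w.sum().round(),"ang",((w*th[s]).sum()/(w.sum()+1e-9)).round(1),red[s].max().round())
# polar unwrap
def unwrap(z,lo,hi):
  t=np.radians(np.linspace(70,-70,700)); r=np.arange(lo,hi,.00025)[::-1]; T,R=np.meshgrid(t,r)
  uv=proj("top",np.c_[(c[0]-R*np.cos(T)).ravel(),(c[1]-R*np.sin(T)).ravel(),np.full(R.size,z)]).astype(np.float32).reshape(*R.shape,2)
  return np.mean([cv2.remap(i,uv[...,0],uv[...,1],cv2.INTER_CUBIC).astype(float) for i in im],0)
S=np.mean(sc,0); fs=proj("scene",[[c[0],c[1],.02]])[0].astype(int); u,v=fs
z=cv2.resize(S[v-20:v+22,u-35:u+35].astype(np.float32),(700,420),interpolation=cv2.INTER_CUBIC)
o=np.vstack([cv2.resize(unwrap(.014,.035,.075),(700,160)),z]); cv2.imwrite("pics/unw.png",np.clip(o,0,255).astype(np.uint8)[...,::-1])
# dark ball
T=np.mean(im,0).max(2); b=proj("top",[[.581-.06,.2355-.005,.24]])[0]; bs=proj("scene",[[.521,.23,.24]])[0]; S2=S.max(2); print("pred",b,bs)
def cen(M,b,r):
  x,y=int(b[0]),int(b[1]); vv,uu=np.mgrid[y-r:y+r+1,x-r:x+r+1]; m=M[y-r:y+r+1,x-r:x+r+1]; w=np.clip(60-m,0,None); return np.array([(w*uu).sum(),(w*vv).sum()])/w.sum(), m.min()
bt=cen(T,b,7); bb=cen(S2,bs,8); print(bt,bb)
r=least_squares(lambda P:np.r_[proj("top",P)[0]-bt[0],proj("scene",P)[0]-bb[0]],[.52,.23,.24]); print("ball",r.x,r.fun, "rel",r.x-[*c,.07],np.linalg.norm(r.x-[*c,.07]))
E
```

```text
foot [0.58078666 0.23666861] -0.8751057305993079
0.014 0.036 red 853.0 ang 2.9 25.0
0.014 0.042 red 4928.0 ang 3.5 51.0
0.014 0.047 red 6592.0 ang 4.4 58.0
0.014 0.052 red 2848.0 ang 4.9 52.0
0.014 0.056 red 1920.0 ang 4.6 34.0
0.014 0.061 red 1283.0 ang 4.3 30.0
0.014 0.066 red 139.0 ang 4.1 17.0
0.024 0.036 red 408.0 ang 3.6 20.0
0.024 0.042 red 3999.0 ang 3.9 47.0
0.024 0.047 red 6732.0 ang 4.7 58.0
0.024 0.052 red 3436.0 ang 5.3 56.0
0.024 0.056 red 2061.0 ang 5.1 37.0
0.024 0.061 red 1460.0 ang 4.7 31.0
0.024 0.066 red 269.0 ang 4.6 20.0
pred [250.27589617 187.2424812 ] [251.57274691 197.50256215]
(array([250.13286565, 184.79528061]), np.float64(23.833333333333332)) (array([250.34450773, 196.50366151]), np.float64(10.75))
ball [0.52925643 0.23041322 0.24129255] [ 0.19002644  0.15419709 -0.23661985 -0.02507453] rel [-0.05153023 -0.00625539  0.17129255] 0.17898499985802674
```

View pics/unw.png

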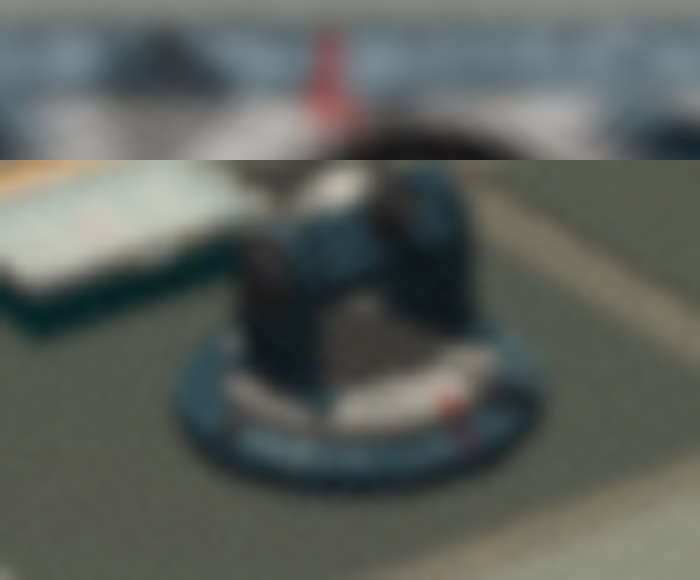

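The ball triangulates to 179 mm from the tilt axis (180 expected), with tilt about −43° and the bar plane yawed about 5°. The pointer and mark both read about 4.5°, so the foot's front is yawed roughly +4.4°. Next step is to move and grasp the ball.

```bash
cat >> h.py <<'E'
def tyaw(s=None):
    from scipy.spatial.transform import Rotation as Ro
    s=s or manip.get_state(); w,x,y,z=s["eef_rot"]; return Ro.from_quat([x,y,z,w]).as_matrix()
def go(P,yaw=None):
    """print deltas (mm) in tool axes to reach TCP P, tool-x yaw (deg)"""
    s=manip.get_state(); M=tyaw(s); d=M.T@(np.array(P)-s["position"]); cy=np.degrees(np.arctan2(M[1,0],M[0,0]))
    t=0 if yaw is None else ((cy-yaw+180)%360-180)
    print("d",(d).round(4),"turn",round(t,1),"| pos",s["position"].round(4),"yaw",round(cy,2),"j6",s["joints"][5].round(2),"w",s["gripper_width"].round(4),"ff",round(float(s["finger_force"]),1),"F",s["contact_force"].round(1),"t",round(s["time_s"],2))
E
python3 - <<'E'
from h import *
D=np.load("last_top.npz")["D"]; P=cloud("top",D)
m=(P[...,0]>.3)&(P[...,0]<.72)&(P[...,1]>-.6)&(P[...,1]<.6)&(P[...,2]>.05)&(P[...,2]<1)
for x in np.arange(.3,.72,.07):
    print(round(x,2),[ (round(float(P[...,2][m&(abs(P[...,0]-x)<.035)&(abs(P[...,1]-y)<.035)].max(initial=0)),2)) for y in np.arange(.56,-.6,-.07)])
M=tyaw(); s=manip.get_state()
go([s["position"][0],s["position"][1],.36]); go([.529,.2305,.36],5); go([.529,.2305,.219],5)
E
```

```text
0.3 [0.1, 0.0, 0.0, 0.0, 0.0, 0.0, 0.0, 0.68, 0.71, 0.7, 0.0, 0.0, 0.0, 0.0, 0.0, 0.6, 0.61]
0.37 [0.1, 0.0, 0.0, 0.0, 0.0, 0.0, 0.0, 0.06, 0.15, 0.14, 0.0, 0.0, 0.0, 0.0, 0.0, 0.05, 0.29]
0.44 [0.0, 0.0, 0.0, 0.0, 0.0, 0.0, 0.0, 0.05, 0.15, 0.0, 0.0, 0.0, 0.0, 0.0, 0.0, 0.0, 0.3]
0.51 [0.0, 0.0, 0.0, 0.0, 0.0, 0.26, 0.0, 0.0, 0.13, 0.0, 0.0, 0.0, 0.0, 0.0, 0.0, 0.0, 0.25]
0.58 [0.1, 0.0, 0.0, 0.0, 0.13, 0.19, 0.0, 0.0, 0.0, 0.0, 0.0, 0.09, 0.1, 0.1, 0.09, 0.15, 0.0]
0.65 [0.1, 0.11, 0.0, 0.0, 0.19, 0.19, 0.0, 0.0, 0.0, 0.0, 0.16, 0.16, 0.16, 0.16, 0.12, 0.12, 0.12]Traceback (most recent call last):
  File "<stdin>", line 7, in <module>
  File "h.py", line 52, in go
    print("d",(d).round(4),"turn",round(t,1),"| pos",s["position"].round(4),"yaw",round(cy,2),"j6",s["joints"][5].round(2),"w",s["gripper_width"].round(4),"ff",round(float(s["finger_force"]),1),"F",s["contact_force"].round(1),"t",round(s["time_s"],2))
                                                                                                                               ^^^^^^^^^^^^^^^^^^^^^^^^
AttributeError: 'float' object has no attribute 'round'
```

```bash
sed -i 's/s\["joints"\]\[5\].round(2)/round(float(s["joints"][5]),2)/; s/s\["gripper_width"\].round(4)/round(float(s["gripper_width"]),4)/' h.py
python3 - <<'E'
from h import *
go([.529,.2305,.36],5); go([.529,.2305,.219],5)
E
```

```text
d [ 0.577  -0.578  -0.1619] turn 18.2 | pos [ 0.227  -0.5283  0.1981] yaw 23.25 j6 -0.13 w 0.0853 ff 0.0 F [ 0.1 -0.6  0.1] t 0.8
d [ 0.577  -0.5779 -0.0209] turn 18.2 | pos [ 0.227  -0.5283  0.1981] yaw 23.25 j6 -0.13 w 0.0853 ff 0.0 F [ 0.1 -0.6  0.1] t 0.8
```

Request:
drive_tool --pt "0 0 -0.06 0" --pt "0 0 -0.12 0" --pt "0.04 -0.04 -0.162 2" --pt "0.08 -0.08 -0.162 4" --pt "0.12 -0.12 -0.162 6" --pt "0.16 -0.16 -0.162 8" --pt "0.2 -0.2 -0.162 10" --pt "0.24 -0.24 -0.162 12" --pt "0.28 -0.28 -0.162 14" --pt "0.32 -0.32 -0.162 18.2" --gripper 0.2

```text
time_s: 2.05
position: [0.3949, -0.1062, 0.3604]
eef_rot: [0.0, 0.999, 0.043, 0.0]
contact_force: [1.1, -0.8, -0.1]
gripper_width: 0.0514
finger_force: 0.0
```

```bash
python3 - <<'E'
from h import *
go([.529,.2305,.36],5)
E
```

```text
d [ 0.1626 -0.3239  0.0004] turn -0.1 | pos [ 0.3949 -0.1062  0.3604] yaw 4.93 j6 1.03 w 0.0514 ff 0.0 F [ 1.1 -0.8 -0.1] t 2.05
```

Request:
drive_tool --pt "0.024 -0.048 0 0" --pt "0.049 -0.097 0 0" --pt "0.073 -0.146 0 0" --pt "0.098 -0.195 0 0" --pt "0.122 -0.243 0 0" --pt "0.147 -0.292 0 0" --pt "0.1626 -0.3239 0 0" --pt "0.1626 -0.3239 0.05 0" --pt "0.1626 -0.3239 0.1 0" --pt "0.1626 -0.3239 0.141 0"

```text
time_s: 3.3
position: [0.5276, 0.229, 0.2171]
eef_rot: [0.0, 0.999, 0.044, -0.0]
contact_force: [1.1, 0.6, -0.7]
gripper_width: 0.0514
finger_force: 0.0
```

Request:
drive_tool --pt "0 0 0 0" --pt "0 0 0 0" --pt "0 0 0 0" --pt "0 0 0 0" --pt "0 0 0 0" --pt "0 0 0 0" --pt "0 0 0 0" --pt "0 0 0 0" --pt "0 0 0 0" --pt "0 0 0 0" --gripper -1 --newtons 30

```text
time_s: 4.55
position: [0.5289, 0.2294, 0.2213]
eef_rot: [-0.001, 0.999, 0.044, 0.002]
contact_force: [-0.3, 2.0, 8.9]
gripper_width: 0.0001
finger_force: 4.3
```

```bash
python3 - <<'E'
from h import *
go([.529,.2305,.219],5)
E
```

```text
d [ 0.0002 -0.0011  0.0023] turn 0.1 | pos [0.5289 0.2294 0.2213] yaw 5.06 j6 1.76 w 0.0001 ff 4.3 F [-0.3  2.   8.9] t 4.55
```

```bash
python3 - <<'E'
from h import *
I,D=cap("top"); S,_=cap("scene")
a=cv2.resize(I[145:200,215:285],(400,314),interpolation=cv2.INTER_CUBIC)
u,v=proj("scene",[[.54,.237,.17]])[0].astype(int)
b=cv2.resize(S[v-40:v+40,u-35:u+35],(400,457),interpolation=cv2.INTER_CUBIC)
o=np.zeros((457,800,3),np.uint8); o[:314,:400]=a; o[:,400:]=b; cv2.imwrite("pics/g1.png",o[...,::-1]); print(u,v)
E
```

```text
247 214
```

View pics/g1.png

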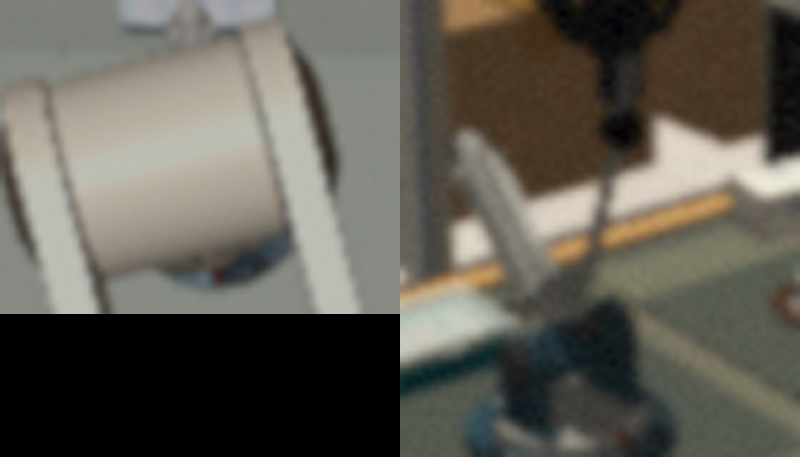

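```bash
python3 - <<'E'
from h import *
print("ball top px",proj("top",[[.5525,.244,.014]]))
print("tcp in scene",proj("scene",[[.5289,.2294,.2213],[.5289,.2294,.2413],[.5289,.2294,.2613]]))
S=np.load("last_scene.npz"); D=S["D"]; I=S["I"]
print(I[186:212,250].max(1)); print(I[196,240:262].max(1))
P=dep("scene",[(250,v) for v in range(184,206,2)],D); print(P.round(3))
E
```

```text
ball top px [[250.15395321 185.43361902]]
tcp in scene [[250.48508324 201.6451688 ]
 [250.39988694 196.44025767]
 [250.31447892 191.19035471]]
[ 41  41  38  42  41  40  44  35  23  16  10   4  15  22  45  61  71  91
 131 176 198 201 204 211 205 176]
[ 71  68  69  70  71  69  51  32  14  13  10  12  15  18  53  89 141 187
 202 199 182 162]
[[0.523 0.234 0.291]
 [0.524 0.234 0.284]
 [0.519 0.238 0.278]
 [0.523 0.235 0.269]
 [0.523 0.235 0.261]
 [0.519 0.238 0.256]
 [0.516 0.24  0.25 ]
 [0.516 0.24  0.242]
 [0.525 0.234 0.23 ]
 [0.528 0.232 0.221]
 [0.533 0.229 0.211]]
```

Request:
drive_tool --pt "0 0 0 0" --pt "0 0 0 0" --pt "0 0 0 0" --pt "0 0 0 0" --pt "0 0 0 0" --pt "0 0 0 0" --pt "0 0 0 0" --pt "0 0 -0.02 0" --pt "0 0 -0.04 0" --pt "0 0 -0.05 0" --gripper 0.6

```text
time_s: 5.9
position: [0.5283, 0.229, 0.2702]
eef_rot: [-0.0, 0.999, 0.044, 0.001]
contact_force: [-0.2, -0.4, -0.4]
gripper_width: 0.0683
finger_force: 0.0
```

```bash
python3 - <<'E'
from h import *
S,D=cap("scene")
go([.529,.2305,.219],5)
print(S[186:212,250].max(1)); print(S[196,240:262].max(1))
b=cv2.resize(S[165:215,225:285],(780,600),interpolation=cv2.INTER_CUBIC); cv2.imwrite("pics/g2.png",b[...,::-1])
from scipy.spatial import cKDTree
P=cloud("scene",D)[170:215,235:265]; m=(P[...,2]>.2)&(S[170:215,235:265].max(2)<40); 
for r in P[m][::6]: print(r.round(3))
E
```

```text
d [ 0.0006 -0.0013  0.0519] turn 0.1 | pos [0.5284 0.2291 0.2709] yaw 5.05 j6 1.76 w 0.0686 ff 0.0 F [-0.2 -0.5  1.4] t 5.95
[ 73  73  70  77  72  65  60  42  18   8   9  10   6  27  42  60  70  87
 133 175 196 202 205 212 204 174]
[ 71  71  67  74  70  67  50  32  14  14   9  11  10  19  47  88 142 185
 204 198 183 161]
[0.519 0.278 0.354]
[0.521 0.192 0.335]
[0.525 0.198 0.331]
[0.541 0.195 0.322]
[0.543 0.194 0.317]
[0.539 0.192 0.314]
[0.518 0.283 0.333]
[0.531 0.275 0.321]
[0.521 0.233 0.254]
[0.523 0.231 0.249]
[0.518 0.239 0.249]
[0.521 0.241 0.245]
[0.52  0.242 0.241]
[0.517 0.24  0.238]
```

View pics/g2.png

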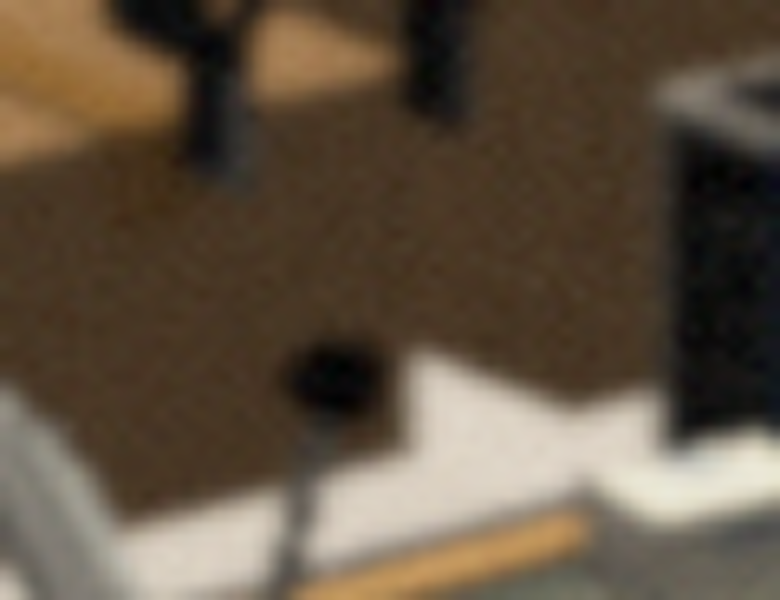

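The picture shows the ball still at (335,380), unmoved. The open fingertips at (220,180) and (450,120) stand near z≈0.31 while the TCP reads 0.271. So the tips sit about 30 mm higher than I assumed, and the fingers closed above the ball. I'll go lower.

Request:
drive_tool --pt "0 0 0.04 0" --pt "0 0 0.06 0" --pt "0 0 0.075 0" --pt "0 0 0.083 0" --pt "0 0 0.083 0" --pt "0 0 0.083 0" --pt "0 0 0.083 0" --pt "0 0 0.083 0" --pt "0 0 0.083 0" --pt "0 0 0.083 0"

```text
time_s: 7.2
position: [0.5281, 0.229, 0.1862]
eef_rot: [-0.0, 0.999, 0.044, 0.0]
contact_force: [-0.1, -0.3, 0.0]
gripper_width: 0.0681
finger_force: 0.0
```

Request:
drive_tool --pt "0 0 0 0" --pt "0 0 0 0" --pt "0 0 0 0" --pt "0 0 0 0" --pt "0 0 0 0" --pt "0 0 0 0" --pt "0 0 0 0" --pt "0 0 0 0" --pt "0 0 0 0" --pt "0 0 0 0" --gripper -1 --newtons 30

```text
time_s: 8.45
position: [0.5281, 0.2292, 0.1863]
eef_rot: [-0.0, 0.999, 0.044, 0.0]
contact_force: [-1.7, 4.8, 4.2]
gripper_width: 0.0262
finger_force: 29.6
```

```bash
python3 - <<'E'
from h import *
S,D=cap("scene"); go([.529,.2305,.186],5)
P=cloud("scene",D)
for v in range(176,202): 
    r=[(u,P[v,u].round(3)) for u in range(240,262) if S[v,u].max()<35 and .45<P[v,u,0]<.62]
    if r: print(v,len(r),r[0],r[-1])
E
```

```text
d [ 0.001  -0.0011  0.0003] turn 0.1 | pos [0.5281 0.2293 0.1863] yaw 5.06 j6 1.76 w 0.0262 ff 29.6 F [-2.2  4.5  4.7] t 8.5
176 21 (241, array([0.523, 0.271, 0.329])) (261, array([0.53 , 0.181, 0.307]))
177 22 (240, array([0.521, 0.277, 0.328])) (261, array([0.529, 0.182, 0.304]))
178 22 (240, array([0.523, 0.276, 0.323])) (261, array([0.53 , 0.181, 0.299]))
179 22 (240, array([0.518, 0.279, 0.322])) (261, array([0.525, 0.185, 0.298]))
180 21 (240, array([0.513, 0.282, 0.32 ])) (261, array([0.527, 0.183, 0.293]))
181 19 (240, array([0.514, 0.282, 0.317])) (261, array([0.523, 0.186, 0.291]))
182 21 (240, array([0.514, 0.282, 0.313])) (261, array([0.526, 0.185, 0.286]))
183 21 (240, array([0.513, 0.283, 0.309])) (261, array([0.519, 0.189, 0.286]))
184 22 (240, array([0.51 , 0.285, 0.307])) (261, array([0.52 , 0.189, 0.281]))
185 22 (240, array([0.511, 0.285, 0.303])) (261, array([0.521, 0.188, 0.277]))
186 21 (240, array([0.517, 0.28 , 0.297])) (261, array([0.519, 0.19 , 0.275]))
187 17 (240, array([0.52 , 0.278, 0.292])) (259, array([0.527, 0.192, 0.269]))
188 16 (240, array([0.519, 
[... 371 characters left out ...]
 12 (244, array([0.51 , 0.27 , 0.271])) (255, array([0.522, 0.214, 0.253]))
194 10 (244, array([0.527, 0.258, 0.259])) (255, array([0.523, 0.214, 0.249]))
195 9 (244, array([0.537, 0.251, 0.25 ])) (255, array([0.52 , 0.216, 0.246]))
196 8 (244, array([0.528, 0.258, 0.251])) (254, array([0.509, 0.228, 0.249]))
197 8 (244, array([0.538, 0.251, 0.242])) (254, array([0.515, 0.224, 0.242]))
198 8 (244, array([0.532, 0.255, 0.241])) (254, array([0.514, 0.225, 0.239]))
199 7 (244, array([0.534, 0.254, 0.236])) (254, array([0.523, 0.218, 0.23 ]))
200 2 (245, array([0.53 , 0.252, 0.233])) (246, array([0.523, 0.253, 0.236]))
201 1 (245, array([0.536, 0.248, 0.226])) (245, array([0.536, 0.248, 0.226]))
```

Request:
drive_tool --pt "-0.0128 0 0.0045 0" --pt "-0.0251 0 0.0099 0" --pt "-0.0371 0 0.0163 0" --pt "-0.0482 0 0.0233 0" --pt "-0.0591 0 0.0313 0" --pt "-0.0693 0 0.0401 0" --pt "-0.0789 0 0.0497 0" --pt "-0.0875 0 0.0597 0" --pt "-0.0955 0 0.0706 0" --pt "-0.1027 0 0.082 0" --newtons 40

```text
time_s: 9.75
position: [0.4265, 0.2195, 0.1044]
eef_rot: [0.0, 0.999, 0.044, 0.001]
contact_force: [3.6, -2.0, 4.5]
gripper_width: 0.0257
finger_force: 42.5
```

Request:
drive_tool --pt "0 0 0 0" --pt "0 0 0 0" --pt "0 0 0 0" --pt "0 0 0 0" --pt "0 0 0 0" --pt "0 0 0 0" --pt "0 0 0 0" --pt "0 0 0 0" --pt "0 0 0 0" --pt "0 0 0 0"

```text
time_s: 11.0
position: [0.426, 0.2199, 0.1041]
eef_rot: [0.0, 0.999, 0.044, 0.0]
contact_force: [6.7, -2.0, -8.8]
gripper_width: 0.0259
finger_force: 41.7
```

```bash
python3 - <<'E'
from h import *
im=[cap("top")[0] for _ in range(3)]; sc=[cap("scene") for _ in range(3)]; S=np.mean([s[0] for s in sc],0); D=np.median([s[1] for s in sc],0); I=np.mean(im,0)
go([.4257,.2204,.104],5)
a=cv2.resize(I[150:205,215:285].astype(np.float32),(400,314),interpolation=cv2.INTER_CUBIC)
u,v=proj("scene",[[.54,.237,.15]])[0].astype(int)
b=cv2.resize(S[v-40:v+40,u-35:u+35].astype(np.float32),(400,457),interpolation=cv2.INTER_CUBIC)
o=np.zeros((457,800,3)); o[:314,:400]=a; o[:,400:]=b; cv2.imwrite("pics/g3.png",np.clip(o,0,255).astype(np.uint8)[...,::-1]); print(u,v)
E
```

```text
d [-0.0002 -0.0005  0.0001] turn 0.0 | pos [0.426  0.2199 0.1041] yaw 5.04 j6 1.8 w 0.0259 ff 41.7 F [ 5.1 -1.7 -9.5] t 11.3
247 219
```

View pics/g3.png

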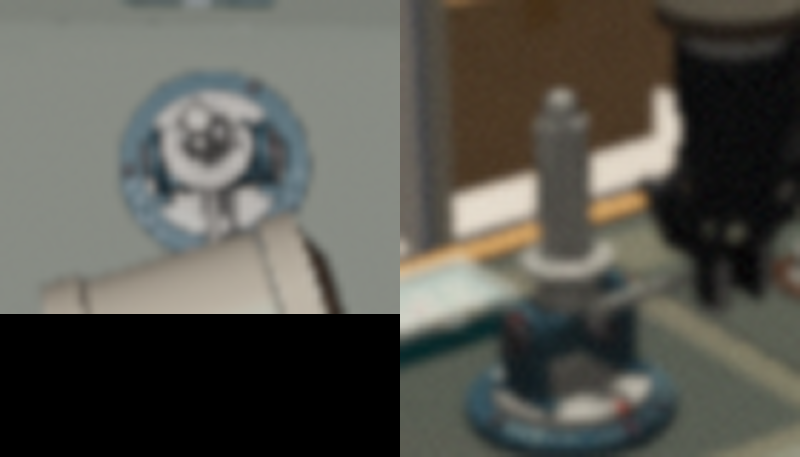

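The shaft now stands about upright (scene crop (565,170)), with the ball still held. I'll quantify the lean before letting go.

```bash
python3 - <<'E'
from h import *
from scipy.optimize import minimize
im=[cap("top")[0] for _ in range(4)]; sc=[cap("scene") for _ in range(4)]; D=np.median([s[1] for s in sc],0); S=np.mean([s[0] for s in sc],0)
# shaft centreline in scene: column-wise edges by row -> compare with projection of an ideal upright axis
P=cloud("scene",D); m=(np.hypot(P[...,0]-.581,P[...,1]-.237)<.03)&(P[...,2]>.125)&(P[...,2]<.208)
v,u=np.nonzero(m); z=P[m][:,2]
rows=np.unique(v); C=np.array([[u[v==r].mean(),r,np.ptp(u[v==r])+1] for r in rows if (v==r).sum()>4]); print(C.round(1).tolist())
ax=proj("scene",[[.5808,.2367,h] for h in np.linspace(.12,.21,6)]); print("upright axis px",ax.round(2).tolist())
# top view: foot, seat
for name,z0,R,half in [("foot",.014,.07,.09),("seat",.115,.03,.04)]:
  c=np.array([.5808,.2367]); p,X,Y=rect("top",im,c,z0,half)
  f=(p[...,2]-p[...,0]) if name=="foot" else p.min(2)
  def cost(o):
    q=np.hypot(X-c[0]-o[0],Y-c[1]-o[1]); s=(abs(q-R)<.006); 
    if name=="foot": s&=(X>c[0]-.04)
    mm=1/(1+np.exp((q-R)/.001)); return -np.corrcoef(mm[s],f[s])[0,1]
  o=minimize(cost,[0,0],method="Nelder-Mead",options=dict(initial_simplex=[[0,0],[.004,0],[0,.004]])); print(name,c+o.x,o.fun)
p,X,Y=rect("top",im,[.5808,.2367],.227,.03,.00025); cv2.imwrite("pics/st.png",cv2.resize(np.clip(p,0,255).astype(np.uint8),(480,480))[...,::-1])
Pt=cloud("top",cap("top")[1]); m=(np.hypot(Pt[...,0]-.581,Pt[...,1]-.237)<.04)&(Pt[...,2]>.21)&(Pt[...,2]<.25); print("tip pts",m.sum(),Pt[m].mean(0),Pt[m].max(0))
E
```

```text
[[240.2, 202.0, 9.0], [240.0, 203.0, 9.0], [240.0, 204.0, 9.0], [240.0, 205.0, 9.0], [240.5, 206.0, 10.0], [240.5, 207.0, 10.0], [240.5, 208.0, 10.0], [240.5, 209.0, 10.0], [240.5, 210.0, 10.0], [240.5, 211.0, 10.0], [240.5, 212.0, 10.0], [240.5, 213.0, 10.0], [240.5, 214.0, 10.0], [240.5, 215.0, 10.0], [241.0, 216.0, 9.0], [241.0, 217.0, 9.0], [241.0, 218.0, 9.0], [241.0, 219.0, 9.0], [241.0, 220.0, 9.0], [240.5, 221.0, 8.0], [240.5, 222.0, 8.0]]
upright axis px [[241.11, 222.98], [240.99, 218.56], [240.88, 214.11], [240.77, 209.62], [240.66, 205.1], [240.55, 200.54]]
foot [0.5820277  0.23687545] -0.888430541225226
seat [0.58643572 0.23778378] -0.6223990393439025
tip pts 40 [0.58470229 0.23567159 0.22140851] [0.59976561 0.24902071 0.2354398 ]
```

View pics/st.png

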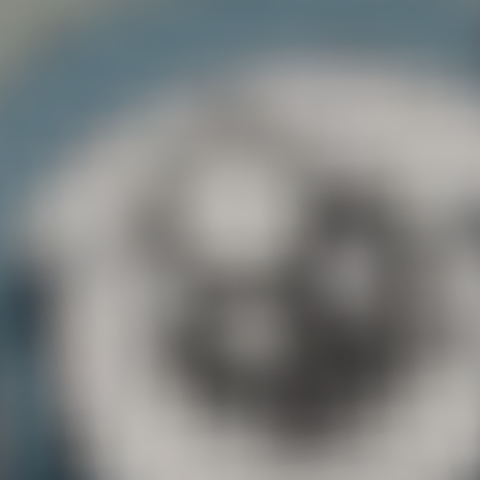

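The lean is only about 0.6° back (tip (0.5836,0.237) over foot centre (0.582,0.237)), so the shaft is upright. I'll release and go to disc A.

Request:
drive_tool --pt "0 0 0 0" --pt "0 0 0 0" --pt "0 0 0 0" --pt "0 0 0 0" --pt "0 0 0 0" --pt "0 0 0 0" --pt "0 0 0 0" --pt "0 0 -0.03 0" --pt "0 0 -0.07 0" --pt "0 0 -0.11 0" --gripper 1

```text
time_s: 13.0
position: [0.4256, 0.2199, 0.2153]
eef_rot: [-0.0, 0.999, 0.044, -0.0]
contact_force: [1.2, 0.4, -0.2]
gripper_width: 0.0851
finger_force: 0.0
```

Request:
drive_tool --pt "0.02 -0.04 0 -4" --pt "0.04 -0.08 0 -8" --pt "0.06 -0.12 0 -12" --pt "0.08 -0.16 0 -16" --pt "0.1 -0.2 0 -20" --pt "0.1121 -0.224 0 -22" --pt "0.1121 -0.224 0.05 -22" --pt "0.1121 -0.224 0.1 -22" --pt "0.1121 -0.224 0.154 -22" --pt "0.1121 -0.224 0.154 -22"

```text
time_s: 14.25
position: [0.5159, 0.4516, 0.0562]
eef_rot: [0.001, 0.972, 0.234, -0.003]
contact_force: [0.2, 0.3, 0.4]
gripper_width: 0.0854
finger_force: 0.0
```

```bash
python3 - <<'E'
from h import *
im=[cap("top")[0] for _ in range(4)]
sc=[cap("scene") for _ in range(2)]; D=np.median([s[1] for s in sc],0); S=np.mean([s[0] for s in sc],0)
go([.5184,.4534,.06],27)
c=np.array([.582,.2369])
for z in(.014,.024):
  p,X,Y=rect("top",im,c,z,.09); red=np.clip(p[...,0]-p[...,1:].max(2),0,None); q=np.hypot(X-c[0],Y-c[1]); th=np.degrees(np.arctan2(-(Y-c[1]),-(X-c[0])))
  for a,b in [(.042,.047),(.047,.052),(.052,.056),(.058,.064),(.064,.070)]:
    s=(q>a)&(q<b); w=np.clip(red[s]-10,0,None); print(z,a,"red",w.sum().round(),"ang",((w*th[s]).sum()/(w.sum()+1e-9)).round(1),"sd",np.sqrt((w*th[s]**2).sum()/(w.sum()+1e-9)-((w*th[s]).sum()/(w.sum()+1e-9))**2).round(1))
p,X,Y=rect("top",im,c,.014,.2,.0008)
u,v=proj("scene",[[.5184,.4534,.06]])[0].astype(int); b=cv2.resize(S[v-40:v+30,u-35:u+35].astype(np.float32),(300,300),interpolation=cv2.INTER_CUBIC)
o=np.zeros((500,800,3)); o[:,:500]=cv2.resize(p,(500,500)); o[:300,500:]=b; cv2.imwrite("pics/g4.png",np.clip(o,0,255).astype(np.uint8)[...,::-1]); print(u,v)
P=cloud("scene",D); m=(np.hypot(P[...,0]-.518,P[...,1]-.453)<.075)&(P[...,2]>.03)&(P[...,2]<.3)&(S.max(2)<45); z=P[m]; print(np.sort(z[:,2])[:12].round(3), m.sum())
print(disc(im,(.632,-.026)),disc(im,(.43,-.353)),disc(im,(.42,-.19),.01,True))
E
```

```text
d [-0.0003  0.0001  0.0026] turn 0.1 | pos [0.5186 0.4536 0.0626] yaw 27.05 j6 1.71 w 0.0856 ff 0.0 F [ 0.3 -0.5  0.7] t 14.55
0.014 0.042 red 0.0 ang 0.0 sd 0.0
0.014 0.047 red 0.0 ang 0.0 sd 0.0
0.014 0.052 red 0.0 ang 0.0 sd 0.0
0.014 0.058 red 0.0 ang 0.0 sd 0.0
0.014 0.064 red 0.0 ang 0.0 sd 0.0
0.024 0.042 red 0.0 ang 0.0 sd 0.0
0.024 0.047 red 0.0 ang 0.0 sd 0.0
0.024 0.052 red 0.0 ang 0.0 sd 0.0
0.024 0.058 red 0.0 ang 0.0 sd 0.0
0.024 0.064 red 0.0 ang 0.0 sd 0.0
199 261
[0.113 0.115 0.117 0.118 0.118 0.119 0.119 0.119 0.119 0.119 0.119 0.12 ] 826
(array([ 0.63370909, -0.02619406]), np.float64(-20.178495570191522), np.float64(0.3211465869893664), np.float64(0.8737236635136736)) (array([ 0.4283113 , -0.35264451]), np.float64(-20.523598531263072), np.float64(0.40388991873657304), np.float64(0.8766153037625284)) (array([ 0.41991443, -0.1905595 ]), np.float64(-10.463717804992873), np.float64(0.6092932717720807), np.float64(0.9734769204524917))
```

View pics/g4.png

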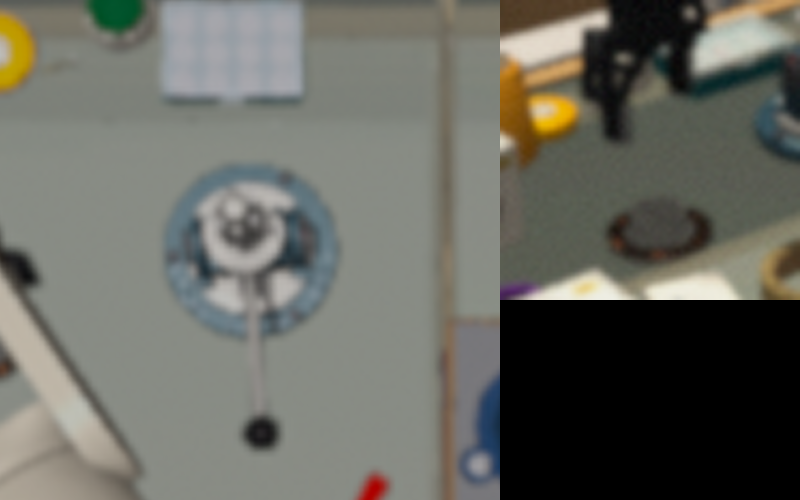

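Shaft and bar are clear in the top view: ball at (262,432) gives a bar yaw of 6.2°, matching the grip. The fully open tips sit about 52 mm above the TCP reading, so I grasp A with the TCP near −0.034.

Request:
drive_tool --pt "0 0 0.03 0" --pt "0 0 0.05 0" --pt "0 0 0.065 0" --pt "0 0 0.075 0" --pt "0 0 0.083 0" --pt "0 0 0.088 0" --pt "0 0 0.092 0" --pt "0 0 0.094 0" --pt "0 0 0.096 0" --pt "0 0 0.096 0"

```text
time_s: 15.8
position: [0.5177, 0.453, -0.0359]
eef_rot: [-0.0, 0.972, 0.234, -0.0]
contact_force: [0.0, 0.4, -0.1]
gripper_width: 0.0853
finger_force: 0.0
```

```bash
python3 - <<'E'
from h import *
go([.5184,.4534,-.034],27)
z=np.load("last_scene.npz"); im=[z["I"]]; c=np.array([.582,.2369])
for zz in(.014,.024):
  p,X,Y=rect("scene",im,c,zz,.09); red=np.clip(p[...,0]-p[...,1:].max(2),0,None); q=np.hypot(X-c[0],Y-c[1]); th=np.degrees(np.arctan2(-(Y-c[1]),-(X-c[0])))
  for a,b in [(.042,.047),(.047,.052),(.052,.056),(.056,.061),(.061,.066),(.066,.071)]:
    s=(q>a)&(q<b)&(abs(th)<60); w=np.clip(red[s]-8,0,None); print(zz,a,"red",w.sum().round(),"ang",((w*th[s]).sum()/(w.sum()+1e-9)).round(1))
E
```

```text
d [ 0.0008 -0.     -0.0019] turn 0.1 | pos [ 0.5177  0.453  -0.0359] yaw 27.05 j6 1.71 w 0.0853 ff 0.0 F [ 0.   0.4 -0.1] t 15.8
0.014 0.042 red 1492.0 ang 23.3
0.014 0.047 red 0.0 ang 0.0
0.014 0.052 red 0.0 ang 0.0
0.014 0.056 red 0.0 ang 0.0
0.014 0.061 red 0.0 ang 0.0
0.014 0.066 red 0.0 ang 0.0
0.024 0.042 red 6852.0 ang 12.4
0.024 0.047 red 6168.0 ang 8.6
0.024 0.052 red 2595.0 ang 5.5
0.024 0.056 red 474.0 ang 2.6
0.024 0.061 red 0.0 ang 0.0
0.024 0.066 red 0.0 ang 0.0
```

Request:
drive_tool --pt "0 0 0 0" --pt "0 0 0 0" --pt "0 0 0 0" --pt "0 0 0 0" --pt "0 0 0 0" --pt "0 0 0 0" --pt "0 0 0 0" --pt "0 0 0 0" --pt "0 0 0 0" --pt "0 0 0 0" --gripper -1 --newtons 70

```text
time_s: 17.05
position: [0.5214, 0.4548, -0.0296]
eef_rot: [-0.001, 0.972, 0.234, 0.005]
contact_force: [-1.6, -6.7, 51.3]
gripper_width: 0.0458
finger_force: 79.7
```

Request:
drive_tool --pt "0 0 -0.01 0" --pt "0 0 -0.03 0" --pt "0 0 -0.06 0" --pt "0 0 -0.1 0" --pt "0 0 -0.15 0" --pt "0 0 -0.2 0" --pt "0 0 -0.25 0" --pt "0 0 -0.29 0" --pt "0 0 -0.29 0" --pt "0 0 -0.29 0"

```text
time_s: 18.3
position: [0.5174, 0.4528, 0.2533]
eef_rot: [0.0, 0.972, 0.234, -0.001]
contact_force: [0.2, -1.0, -2.5]
gripper_width: 0.0452
finger_force: 76.1
```

```bash
python3 - <<'E'
from h import *
S,D=cap("scene"); go([.5830,.2369,.255],5.6)
u,v=proj("scene",[[.5184,.4534,.28]])[0].astype(int); b=cv2.resize(S[v-35:v+35,u-35:u+35].astype(np.float32),(500,500),interpolation=cv2.INTER_CUBIC); cv2.imwrite("pics/g5.png",np.clip(b,0,255).astype(np.uint8)[...,::-1])
P=cloud("scene",D); s=manip.get_state()["position"]; m=(np.hypot(P[...,0]-s[0],P[...,1]-s[1])<.05)&(P[...,2]>.1)&(P[...,2]<.4)
for z in np.arange(.2,.36,.01): 
  k=m&(abs(P[...,2]-z)<.005); q=P[k]; print(round(z,2),k.sum(), (np.ptp(q[:,0]).round(3),np.ptp(q[:,1]).round(3), S[k].mean(0).round()) if k.sum() else "")
E
```

```text
d [-0.0396  0.222  -0.0022] turn 21.5 | pos [0.5173 0.4527 0.2526] yaw 27.05 j6 1.71 w 0.0455 ff 76.1 F [ 0.3  0.4 -1.4] t 18.35
0.2 0 
0.21 0 
0.22 0 
0.23 0 
0.24 0 
0.25 0 
0.26 0 
0.27 0 
0.28 3 (np.float64(0.043), np.float64(0.038), array([56., 49., 40.]))
0.29 151 (np.float64(0.085), np.float64(0.09), array([50., 43., 37.]))
0.3 56 (np.float64(0.043), np.float64(0.054), array([57., 55., 52.]))
0.31 71 (np.float64(0.057), np.float64(0.068), array([56., 54., 49.]))
0.32 40 (np.float64(0.053), np.float64(0.069), array([32., 30., 28.]))
0.33 37 (np.float64(0.052), np.float64(0.073), array([27., 26., 23.]))
0.34 44 (np.float64(0.058), np.float64(0.084), array([25., 23., 21.]))
0.35 37 (np.float64(0.049), np.float64(0.094), array([21., 19., 17.]))
```

View pics/g5.png

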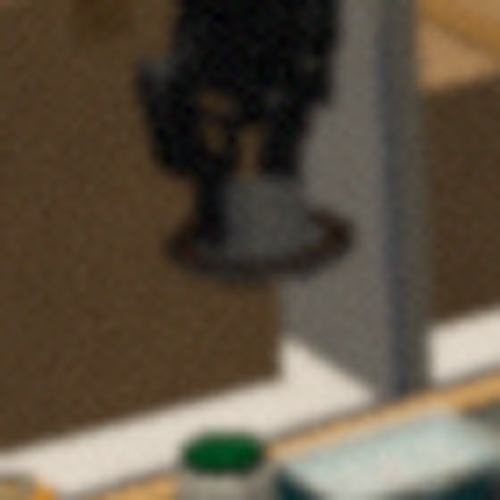

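The picture shows disc A level in the grip (260,230), boss up. Its underside is about 31 mm above the TCP reading. I'll carry it over the shaft.

Request:
drive_tool --pt "-0.006 0.035 -0.002 4" --pt "-0.013 0.074 -0.002 8" --pt "-0.02 0.111 -0.002 12" --pt "-0.026 0.148 -0.002 16" --pt "-0.033 0.185 -0.002 20" --pt "-0.0396 0.222 -0.002 21.4" --pt "-0.0396 0.222 -0.002 21.4" --pt "-0.0396 0.222 0.02 21.4" --pt "-0.0396 0.222 0.04 21.4" --pt "-0.0396 0.222 0.04 21.4"

```text
time_s: 19.6
position: [0.5823, 0.2375, 0.2119]
eef_rot: [0.0, 0.999, 0.05, -0.002]
contact_force: [-0.4, -0.2, -1.4]
gripper_width: 0.0453
finger_force: 76.4
```

```bash
python3 - <<'E'
from h import *
go([.5825,.2369,.20],5.7)
P=cloud("scene",cap("scene")[1]); m=(np.hypot(P[...,0]-.5825,P[...,1]-.2369)<.048)&(P[...,2]>.228)&(P[...,2]<.26); q=P[m]; print(m.sum(),(q.max(0)+q.min(0))/2,np.ptp(q,axis=0), np.percentile(q[:,2],[2,50]))
E
```

```text
d [0.0002 0.0006 0.0119] turn -0.0 | pos [0.5823 0.2375 0.2119] yaw 5.69 j6 1.74 w 0.0453 ff 76.4 F [-0.4 -0.2 -1.4] t 19.6
145 [0.56897785 0.23616021 0.25224071] [0.06736969 0.09302573 0.01547424] [0.24552037 0.25056901]
```

Request:
drive_tool --pt "0 0 0.006 0" --pt "0 0 0.012 0" --pt "0 0 0.018 0" --pt "0 0 0.022 0" --pt "0 0 0.026 0" --pt "0 0 0.029 0" --pt "0 0 0.03 0" --pt "0 0 0.03 0" --pt "0 0 0.03 0" --pt "0 0 0.03 0"

```text
time_s: 20.9
position: [0.5844, 0.2367, 0.1845]
eef_rot: [0.0, 0.999, 0.049, 0.001]
contact_force: [7.1, -3.8, -0.4]
gripper_width: 0.0455
finger_force: 77.3
```

Request:
drive_tool --pt "0 0 0.002 0" --pt "0 0 0.003 0" --pt "0 0 0.004 0" --pt "0 0 0.005 0" --pt "0 0 0.006 0" --pt "0 0 0.007 0" --pt "0 0 0.008 0" --pt "0 0 0.009 0" --pt "0 0 0.01 0" --pt "0 0 0.01 0"

```text
time_s: 22.15
position: [0.5844, 0.237, 0.1746]
eef_rot: [0.0, 0.999, 0.049, 0.001]
contact_force: [6.4, -1.5, 0.8]
gripper_width: 0.0451
finger_force: 77.6
```

```bash
python3 - <<'E'
from h import *
go([.5825,.2369,.165],5.7); print(manip.get_state()["ft_torque"].round(2))
E
```

```text
d [-0.0019 -0.0001  0.0096] turn -0.1 | pos [0.5844 0.237  0.1746] yaw 5.62 j6 1.74 w 0.0451 ff 77.6 F [ 6.4 -1.5  0.8] t 22.15
[-0.29 -1.28 -0.01]
```

Request:
drive_tool --pt "0.001 0 0 0" --pt "0.002 0 0 0" --pt "0.003 0 0.001 0" --pt "0.003 0 0.003 0" --pt "0.003 0 0.005 0" --pt "0.003 0 0.007 0" --pt "0.003 0 0.009 0" --pt "0.003 0 0.011 0" --pt "0.003 0 0.013 0" --pt "0.003 0 0.014 0"

```text
time_s: 23.4
position: [0.5864, 0.2375, 0.16]
eef_rot: [-0.0, 0.999, 0.049, -0.0]
contact_force: [-0.9, -1.2, -2.3]
gripper_width: 0.0454
finger_force: 76.6
```

```bash
python3 - <<'E'
from h import *
go([.5825,.2369,.13],5.7); print(manip.get_state()["ft_torque"].round(2))
E
```

```text
d [-0.0039  0.0002  0.03  ] turn -0.0 | pos [0.5864 0.2375 0.16  ] yaw 5.65 j6 1.74 w 0.0454 ff 76.6 F [-0.9 -1.2 -2.3] t 23.4
[-0.19  0.14 -0.01]
```

Teeth are in the splines with no residual force. I'll lower further, release, and let it slide down.

Request:
drive_tool --pt "0 0 0.004 0" --pt "0 0 0.008 0" --pt "0 0 0.012 0" --pt "0 0 0.016 0" --pt "0 0 0.02 0" --pt "0 0 0.024 0" --pt "0 0 0.027 0" --pt "0 0 0.029 0" --pt "0 0 0.031 0" --pt "0 0 0.031 0"

```text
time_s: 24.65
position: [0.5863, 0.2375, 0.1289]
eef_rot: [0.0, 0.999, 0.049, -0.0]
contact_force: [-2.3, -2.1, -4.2]
gripper_width: 0.0455
finger_force: 76.1
```

Request:
drive_tool --pt "0 0 0 0" --pt "0 0 0 0" --pt "0 0 0 0" --pt "0 0 0 0" --pt "0 0 0 0" --pt "0 0 0 0" --pt "0 0 -0.02 0" --pt "0 0 -0.06 0" --pt "0 0 -0.1 0" --pt "0 0 -0.13 0" --gripper 1

```text
time_s: 25.9
position: [0.5865, 0.2376, 0.2611]
eef_rot: [-0.0, 0.999, 0.049, 0.001]
contact_force: [-0.2, 0.2, 0.0]
gripper_width: 0.0852
finger_force: 0.0
```

```bash
python3 - <<'E'
from h import *
sc=[cap("scene") for _ in range(2)]; D=np.median([s[1] for s in sc],0)
P=cloud("scene",D); m=(np.hypot(P[...,0]-.583,P[...,1]-.2369)<.05)&(P[...,2]>.1)&(P[...,2]<.24); q=P[m]
for z in np.arange(.1,.24,.005):
  k=q[abs(q[:,2]-z)<.0025]; print(round(z,3),len(k),np.hypot(k[:,0]-.583,k[:,1]-.2369).max().round(3) if len(k) else "")
im=[cap("top")[0] for _ in range(3)]
print(disc(im,(.6337,-.026)),disc(im,(.4283,-.3527)),disc(im,(.42,-.19),.01,True))
go([.6337,-.026,.26],0)
E
```

```text
0.1 3 0.04
0.105 8 0.027
0.11 0 
0.115 3 0.041
0.12 40 0.044
0.125 89 0.046
0.13 17 0.036
0.135 18 0.029
0.14 18 0.029
0.145 28 0.032
0.15 12 0.02
0.155 10 0.019
0.16 12 0.019
0.165 11 0.017
0.17 11 0.022
0.175 14 0.018
0.18 12 0.018
0.185 10 0.018
0.19 13 0.019
0.195 11 0.018
0.2 16 0.019
0.205 11 0.018
0.21 16 0.019
0.215 13 0.019
0.22 7 0.015
0.225 10 0.015
0.23 8 0.011
0.235 1 0.005
(array([ 0.63372559, -0.02619879]), np.float64(-20.02598289674339), np.float64(0.3262456709073462), np.float64(0.8721329399031204)) (array([ 0.4283, -0.3527]), np.float64(-20.527851810295854), np.float64(0.4068072695931031), np.float64(0.8754938297550859)) (array([ 0.41991443, -0.1905595 ]), np.float64(-10.421526468039147), np.float64(0.6094410575914732), np.float64(0.9736714503054408))
d [ 0.0213  0.2669 -0.0017] turn 5.7 | pos [0.5863 0.2375 0.2583] yaw 5.65 j6 1.74 w 0.0851 ff 0.0 F [-0.8  0.1 -0.6] t 26.15
```

Disc A is fully down: flange at z≈0.12 and nothing held up on the splines. Next is disc B, picked at tool yaw −10°.

Request:
drive_tool --pt "0.004 0.05 0 3" --pt "0.008 0.1 0 6" --pt "0.012 0.15 0 9" --pt "0.016 0.2 0 12" --pt "0.02 0.25 0 15" --pt "0.0207 0.267 0 15.65" --pt "0.0207 0.267 0.05 15.65" --pt "0.0207 0.267 0.1 15.65" --pt "0.0207 0.267 0.15 15.65" --pt "0.0207 0.267 0.2 15.65"

```text
time_s: 27.4
position: [0.6326, -0.0253, 0.0568]
eef_rot: [-0.0, 0.996, -0.087, -0.001]
contact_force: [0.8, -0.2, -0.5]
gripper_width: 0.0855
finger_force: 0.0
```

Request:
drive_tool --pt "0 0 0.03 0" --pt "0 0 0.05 0" --pt "0 0 0.065 0" --pt "0 0 0.075 0" --pt "0 0 0.08 0" --pt "0 0 0.083 0" --pt "0 0 0.085 0" --pt "0 0 0.085 0" --pt "0 0 0.085 0" --pt "0 0 0.085 0"

```text
time_s: 28.65
position: [0.6334, -0.0261, -0.0257]
eef_rot: [-0.0, 0.996, -0.087, 0.0]
contact_force: [-0.4, -1.5, -0.1]
gripper_width: 0.0854
finger_force: 0.0
```

```bash
python3 - <<'E'
from h import *
go([.6331,-.0262,-.027],-10)
E
```

```text
d [-0.0003  0.0001  0.0013] turn 0.0 | pos [ 0.6334 -0.0261 -0.0257] yaw -10.0 j6 1.58 w 0.0854 ff 0.0 F [-0.4 -1.5 -0.1] t 28.65
```

Request:
drive_tool --pt "0 0 0 0" --pt "0 0 0 0" --pt "0 0 0 0" --pt "0 0 0 0" --pt "0 0 0 0" --pt "0 0 0 0" --pt "0 0 0 0" --pt "0 0 0 0" --pt "0 0 0 0" --pt "0 0 0 0" --gripper -1 --newtons 70

```text
time_s: 29.9
position: [0.6335, -0.0261, -0.0252]
eef_rot: [-0.0, 0.996, -0.087, 0.0]
contact_force: [-2.9, 0.9, 8.6]
gripper_width: 0.0445
finger_force: 70.2
```

Request:
drive_tool --pt "0 0 -0.01 0" --pt "0 0 -0.03 0" --pt "0 0 -0.06 0" --pt "0 0 -0.1 0" --pt "0 0 -0.15 0" --pt "0 0 -0.2 0" --pt "0 0 -0.25 0" --pt "0 0 -0.28 0" --pt "0 0 -0.28 0" --pt "0 0 -0.28 0"

```text
time_s: 31.15
position: [0.6329, -0.0261, 0.2536]
eef_rot: [-0.0, 0.996, -0.087, -0.0]
contact_force: [-0.5, -0.4, -2.7]
gripper_width: 0.0443
finger_force: 71.6
```

```bash
python3 - <<'E'
from h import *
go([.5864,.2375,.215],16.2); s=manip.get_state()["position"]
P=cloud("scene",cap("scene")[1]); m=(np.hypot(P[...,0]-s[0],P[...,1]-s[1])<.048)&(P[...,2]>.2)&(P[...,2]<s[2]+.05); q=P[m]; print(m.sum(),np.percentile(q[:,2],[1,5,25,50])-s[2])
im=[cap("top")[0]]; print(disc(im,(.4283,-.3527)),disc(im,(.42,-.19),.01,True))
E
```

```text
d [-0.0915 -0.2515  0.0387] turn -26.2 | pos [ 0.6329 -0.0261  0.2536] yaw -10.0 j6 1.58 w 0.0443 ff 71.6 F [-0.5 -0.4 -2.7] t 31.15
144 [0.02741313 0.02961731 0.03337659 0.03560727]
(array([ 0.4283, -0.3527]), np.float64(-20.4879952208033), np.float64(0.40218774370953647), np.float64(0.8740175037024173)) (array([ 0.41993366, -0.19044594]), np.float64(-10.511391344438858), np.float64(0.6118802994812024), np.float64(0.9701622914385618))
```

Request:
drive_tool --pt "-0.013 -0.036 0 -4" --pt "-0.028 -0.078 0 -8.5" --pt "-0.044 -0.12 0 -13" --pt "-0.059 -0.162 0 -17.5" --pt "-0.074 -0.204 0 -22" --pt "-0.087 -0.24 0 -26" --pt "-0.0915 -0.2515 0 -26.2" --pt "-0.0915 -0.2515 0.02 -26.2" --pt "-0.0915 -0.2515 0.04 -26.2" --pt "-0.0915 -0.2515 0.042 -26.2"

```text
time_s: 32.5
position: [0.5863, 0.2367, 0.2103]
eef_rot: [0.0, 0.99, 0.14, -0.002]
contact_force: [0.1, 0.3, -1.3]
gripper_width: 0.0447
finger_force: 71.7
```

Request:
drive_tool --pt "0 0 0.003 0" --pt "0 0 0.007 0" --pt "0 0 0.011 0" --pt "0 0 0.015 0" --pt "0 0 0.019 0" --pt "0 0 0.023 0" --pt "0 0 0.025 0" --pt "0 0 0.025 0" --pt "0 0 0.025 0" --pt "0 0 0.025 0"

```text
time_s: 33.75
position: [0.5861, 0.2369, 0.1869]
eef_rot: [0.0, 0.99, 0.141, -0.001]
contact_force: [-7.1, -5.7, -0.0]
gripper_width: 0.0444
finger_force: 71.8
```

```bash
python3 - <<'E'
from h import *
go([.5864,.2375,.17],16.2); print(manip.get_state()["ft_torque"].round(2))
E
```

```text
d [ 0.0004 -0.0005  0.0169] turn -0.0 | pos [0.5861 0.2369 0.1869] yaw 16.19 j6 1.55 w 0.0444 ff 71.8 F [-7.1 -5.7 -0. ] t 33.75
[-0.91  1.19  0.03]
```

Request:
drive_tool --pt "-0.0012 0.0005 0 0" --pt "-0.0024 0.001 0 0" --pt "-0.0024 0.001 0 0" --pt "-0.0024 0.001 0.001 0" --pt "-0.0024 0.001 0.002 0" --pt "-0.0024 0.001 0.003 0" --pt "-0.0024 0.001 0.004 0" --pt "-0.0024 0.001 0.005 0" --pt "-0.0024 0.001 0.006 0" --pt "-0.0024 0.001 0.006 0"

```text
time_s: 35.0
position: [0.5848, 0.2358, 0.181]
eef_rot: [-0.0, 0.99, 0.141, -0.0]
contact_force: [0.2, 0.6, -2.1]
gripper_width: 0.0444
finger_force: 71.5
```

```bash
python3 - <<'E'
from h import *
go([.5864,.2375,.17],16.2); print(manip.get_state()["ft_torque"].round(2))
E
```

```text
d [ 0.002  -0.0012  0.011 ] turn 0.0 | pos [0.5848 0.2358 0.181 ] yaw 16.2 j6 1.55 w 0.0444 ff 71.5 F [ 0.2  0.6 -2.1] t 35.0
[ 0.07  0.08 -0.01]
```

Request:
drive_tool --pt "0 0 0.004 0" --pt "0 0 0.009 0" --pt "0 0 0.014 0" --pt "0 0 0.02 0" --pt "0 0 0.026 0" --pt "0 0 0.032 0" --pt "0 0 0.038 0" --pt "0 0 0.044 0" --pt "0 0 0.049 0" --pt "0 0 0.051 0"

```text
time_s: 36.25
position: [0.5843, 0.2359, 0.1296]
eef_rot: [-0.0, 0.99, 0.141, -0.001]
contact_force: [-8.1, 1.1, 2.5]
gripper_width: 0.0446
finger_force: 71.9
```

Request:
drive_tool --pt "0 0 0 0" --pt "0 0 0 0" --pt "0 0 0 0" --pt "0 0 0 0" --pt "0 0 0 0" --pt "0 0 0 0" --pt "0 0 -0.02 0" --pt "0 0 -0.06 0" --pt "0 0 -0.1 0" --pt "0 0 -0.13 0" --gripper 1

```text
time_s: 37.5
position: [0.585, 0.2358, 0.2621]
eef_rot: [-0.0, 0.99, 0.141, 0.001]
contact_force: [1.1, -0.4, -0.4]
gripper_width: 0.085
finger_force: 0.0
```

```bash
cat >> h.py <<'E'
def stack():
    D=np.median([cap("scene")[1] for _ in range(2)],0)
    P=cloud("scene",D); m=(np.hypot(P[...,0]-.583,P[...,1]-.2369)<.05)&(P[...,2]>.1)&(P[...,2]<.24); q=P[m]
    print([(int(round(z*1000)),len(k),int(1000*np.hypot(k[:,0]-.583,k[:,1]-.2369).max()) if len(k) else 0) for z in np.arange(.115,.235,.005) for k in [q[abs(q[:,2]-z)<.0025]]])
E
python3 - <<'E'
from h import *
stack()
im=[cap("top")[0] for _ in range(3)]
print(disc(im,(.4283,-.3527)),disc(im,(.42,-.19),.01,True))
go([.4278,-.3527,.26],-10)
E
```

```text
[(115, 2, 40), (120, 38, 44), (125, 77, 46), (130, 16, 28), (135, 6, 25), (140, 1, 38), (145, 22, 47), (150, 109, 46), (155, 23, 46), (160, 16, 27), (165, 17, 27), (170, 25, 24), (175, 15, 17), (180, 10, 17), (185, 12, 22), (190, 14, 18), (195, 12, 20), (200, 13, 17), (205, 15, 17), (210, 13, 16), (215, 13, 18), (220, 5, 11), (225, 9, 12), (230, 9, 9)]
(array([ 0.4283, -0.3527]), np.float64(-20.446269127446527), np.float64(0.4044579074232874), np.float64(0.8754407016418875)) (array([ 0.41991443, -0.1905595 ]), np.float64(-10.422622557034492), np.float64(0.6098295294339204), np.float64(0.973560987703363))
d [-3.148e-01  5.213e-01 -5.000e-04] turn 26.2 | pos [0.5847 0.2358 0.2593] yaw 16.2 j6 1.55 w 0.0856 ff 0.0 F [ 0.4 -0.3 -1.3] t 37.75
```

Request:
drive_tool --pt "-0.015 0.025 0 2" --pt "-0.045 0.075 0 5" --pt "-0.076 0.126 0 8" --pt "-0.107 0.178 0 11" --pt "-0.139 0.23 0 14" --pt "-0.17 0.282 0 17" --pt "-0.202 0.334 0 20" --pt "-0.233 0.386 0 23" --pt "-0.264 0.438 0 26.2" --pt "-0.29 0.48 0 26.2"

```text
time_s: 39.0
position: [0.439, -0.3079, 0.2588]
eef_rot: [-0.001, 0.996, -0.088, -0.001]
contact_force: [1.0, 0.1, -0.3]
gripper_width: 0.0855
finger_force: 0.0
```

```bash
python3 - <<'E'
from h import *
go([.4278,-.3526,-.027],-10)
E
```

```text
d [-0.0028  0.0463  0.2857] turn -0.1 | pos [ 0.439  -0.3079  0.2588] yaw -10.1 j6 0.99 w 0.0855 ff 0.0 F [ 1.   0.1 -0.3] t 39.0
```

Request:
drive_tool --pt "-0.0037 0.0475 0.02 0" --pt "-0.0037 0.0475 0.07 0" --pt "-0.0037 0.0475 0.12 0" --pt "-0.0037 0.0475 0.17 0" --pt "-0.0037 0.0475 0.22 0" --pt "-0.0037 0.0475 0.25 0" --pt "-0.0037 0.0475 0.268 0" --pt "-0.0037 0.0475 0.278 0" --pt "-0.0037 0.0475 0.284 0" --pt "-0.0037 0.0475 0.2855 0"

```text
time_s: 40.25
position: [0.4286, -0.3524, -0.0251]
eef_rot: [0.0, 0.996, -0.087, 0.0]
contact_force: [0.5, -0.4, 0.2]
gripper_width: 0.0854
finger_force: 0.0
```

```bash
python3 - <<'E'
from h import *
cap("top"); go([.4278,-.3526,-.027],-10)
E
```

```text
d [-0.0008  0.0004  0.002 ] turn 0.0 | pos [ 0.4286 -0.3524 -0.025 ] yaw -10.0 j6 0.92 w 0.0853 ff 0.0 F [ 0.2 -0.8 -0.2] t 40.3
```

Request:
drive_tool --pt "-0.0005 0 0 0" --pt "-0.0005 0 0 0" --pt "-0.0005 0 0 0" --pt "-0.0005 0 0 0" --pt "-0.0005 0 0 0" --pt "-0.0005 0 0 0" --pt "-0.0005 0 0 0" --pt "-0.0005 0 0 0" --pt "-0.0005 0 0 0" --pt "-0.0005 0 0 0" --gripper -1 --newtons 70

```text
time_s: 41.55
position: [0.4281, -0.3523, -0.0244]
eef_rot: [0.0, 0.996, -0.087, 0.0]
contact_force: [-3.2, 2.8, 14.2]
gripper_width: 0.0448
finger_force: 69.4
```

Request:
drive_tool --pt "0 0 -0.01 0" --pt "0 0 -0.03 0" --pt "0 0 -0.06 0" --pt "0 0 -0.1 0" --pt "0 0 -0.15 0" --pt "0 0 -0.2 0" --pt "0 0 -0.25 0" --pt "0 0 -0.28 0" --pt "0 0 -0.285 0" --pt "0 0 -0.285 0"

```text
time_s: 42.8
position: [0.4277, -0.3519, 0.2589]
eef_rot: [-0.0, 0.996, -0.087, -0.0]
contact_force: [0.6, -0.5, -2.3]
gripper_width: 0.044
finger_force: 71.5
```

```bash
python3 - <<'E'
from h import *
go([.5848,.2358,.26],16.65)
E
```

```text
d [ 0.0526 -0.6061 -0.0008] turn -26.6 | pos [ 0.4277 -0.3519  0.2589] yaw -10.0 j6 0.92 w 0.044 ff 71.5 F [ 0.6 -0.5 -2.3] t 42.8
```

Request:
drive_tool --pt "0.002 -0.03 0 -2" --pt "0.007 -0.08 0 -5" --pt "0.012 -0.135 0 -8" --pt "0.016 -0.19 0 -11" --pt "0.021 -0.245 0 -14" --pt "0.026 -0.3 0 -17" --pt "0.031 -0.355 0 -20" --pt "0.036 -0.41 0 -23" --pt "0.04 -0.465 0 -26" --pt "0.044 -0.51 0 -26.6"

```text
time_s: 44.05
position: [0.5594, 0.1446, 0.2578]
eef_rot: [-0.0, 0.989, 0.145, -0.001]
contact_force: [-0.2, -0.1, -1.9]
gripper_width: 0.0442
finger_force: 71.6
```

Request:
drive_tool --pt "0 0 0 0" --pt "0 0 0 0" --pt "0 0 0 0" --pt "0 0 0 0" --pt "0 0 0 0" --pt "0 0 0 0" --pt "0 0 0 0" --pt "0 0 0 0" --pt "0 0 0 0" --pt "0 0 0 0"

```text
time_s: 45.3
position: [0.5598, 0.1426, 0.2596]
eef_rot: [-0.0, 0.99, 0.144, -0.0]
contact_force: [0.2, -0.6, -0.8]
gripper_width: 0.0446
finger_force: 71.7
```

```bash
python3 - <<'E'
from h import *
go([.5848,.2358,.215],16.65)
P=cloud("scene",cap("scene")[1]); s=manip.get_state()["position"]; m=(np.hypot(P[...,0]-s[0],P[...,1]-s[1])<.048)&(P[...,2]>.2)&(P[...,2]<s[2]+.05); q=P[m]; print(m.sum(),np.percentile(q[:,2],[1,5,25,50])-s[2])
E
```

```text
d [ 0.0506 -0.0822  0.0446] turn -0.0 | pos [0.5598 0.1426 0.2596] yaw 16.6 j6 1.4 w 0.0446 ff 71.7 F [ 0.2 -0.6 -0.8] t 45.3
173 [0.02641657 0.02923607 0.03170259 0.0338175 ]
```

Request:
drive_tool --pt "0.02 -0.033 0 0" --pt "0.04 -0.065 0 0" --pt "0.0506 -0.0822 0 0" --pt "0.0506 -0.0822 0 0" --pt "0.0506 -0.0822 0.02 0" --pt "0.0506 -0.0822 0.035 0" --pt "0.0506 -0.0822 0.042 0" --pt "0.0506 -0.0822 0.048 0" --pt "0.0506 -0.0822 0.054 0" --pt "0.0506 -0.0822 0.058 0"

```text
time_s: 46.6
position: [0.5848, 0.2357, 0.2015]
eef_rot: [-0.0, 0.99, 0.144, 0.0]
contact_force: [-0.3, 0.2, -0.8]
gripper_width: 0.0447
finger_force: 71.8
```

Request:
drive_tool --pt "0 0 0.004 0" --pt "0 0 0.008 0" --pt "0 0 0.012 0" --pt "0 0 0.014 0" --pt "0 0 0.014 0" --pt "0 0 0.014 0" --pt "0 0 0.014 0" --pt "0 0 0.014 0" --pt "0 0 0.014 0" --pt "0 0 0.014 0"

```text
time_s: 47.85
position: [0.5848, 0.2358, 0.1876]
eef_rot: [-0.0, 0.99, 0.144, -0.0]
contact_force: [-0.4, 0.8, -1.0]
gripper_width: 0.0444
finger_force: 71.7
```

```bash
python3 - <<'E'
from h import *
go([.5848,.2358,.18],16.65); print(manip.get_state()["ft_torque"].round(2))
E
```

```text
d [ 0.     -0.      0.0076] turn -0.1 | pos [0.5848 0.2358 0.1876] yaw 16.6 j6 1.54 w 0.0444 ff 71.7 F [-0.4  0.8 -1. ] t 47.85
[-0.01 -0.03 -0.03]
```

Request:
drive_tool --pt "0 0 0.003 0" --pt "0 0 0.007 0" --pt "0 0 0.011 0" --pt "0 0 0.016 0" --pt "0 0 0.021 0" --pt "0 0 0.026 0" --pt "0 0 0.031 0" --pt "0 0 0.036 0" --pt "0 0 0.04 0" --pt "0 0 0.041 0"

```text
time_s: 49.1
position: [0.5846, 0.2358, 0.1463]
eef_rot: [-0.0, 0.99, 0.144, -0.0]
contact_force: [-2.7, 1.7, 0.7]
gripper_width: 0.0443
finger_force: 71.9
```

Request:
drive_tool --pt "0 0 0.001 0" --pt "0 0 0.002 0" --pt "0 0 0.003 0" --pt "0 0 0.0035 0" --pt "0 0 0.004 0" --pt "0 0 0.0045 0" --pt "0 0 0.005 0" --pt "0 0 0.005 0" --pt "0 0 0.005 0" --pt "0 0 0.005 0"

```text
time_s: 50.35
position: [0.5849, 0.2359, 0.1427]
eef_rot: [-0.0, 0.99, 0.144, 0.001]
contact_force: [-8.1, 1.9, 10.1]
gripper_width: 0.0445
finger_force: 72.9
```

```bash
python3 - <<'E'
from h import *
go([.5848,.2358,.141],16.65); print(manip.get_state()["ft_torque"].round(2))
E
```

```text
d [-0.0001  0.      0.0017] turn -0.0 | pos [0.5849 0.2359 0.1427] yaw 16.6 j6 1.54 w 0.0445 ff 72.9 F [-8.1  1.9 10.1] t 50.35
[ 0.18  1.31 -0.05]
```

Disc C is seated with 10 N contact at the expected height. I'll release and check.

Request:
drive_tool --pt "0 0 0 0" --pt "0 0 0 0" --pt "0 0 0 0" --pt "0 0 0 0" --pt "0 0 0 0" --pt "0 0 0 0" --pt "0 0 -0.02 0" --pt "0 0 -0.06 0" --pt "0 0 -0.1 0" --pt "0 0 -0.12 0" --gripper 1

```text
time_s: 51.6
position: [0.5851, 0.2359, 0.2641]
eef_rot: [-0.0, 0.99, 0.144, 0.001]
contact_force: [-0.1, -0.5, -0.5]
gripper_width: 0.0855
finger_force: 0.0
```

```bash
python3 - <<'E'
from h import *
stack()
im=[cap("top")[0] for _ in range(3)]
print(disc(im,(.42,-.19),.01,True))
go([.4194,-.1906,.26],0)
E
```

```text
[(115, 0, 0), (120, 36, 44), (125, 82, 46), (130, 17, 36), (135, 6, 29), (140, 0, 0), (145, 31, 45), (150, 84, 46), (155, 26, 46), (160, 11, 26), (165, 0, 0), (170, 13, 42), (175, 100, 45), (180, 32, 45), (185, 15, 24), (190, 18, 23), (195, 30, 25), (200, 13, 21), (205, 13, 19), (210, 16, 18), (215, 9, 19), (220, 9, 14), (225, 6, 11), (230, 9, 15)]
(array([ 0.41991443, -0.1905595 ]), np.float64(-10.419675867422862), np.float64(0.6098493710363793), np.float64(0.9737209053694317))
d [-0.2801  0.3613  0.0007] turn 16.6 | pos [0.5846 0.2357 0.2604] yaw 16.6 j6 1.54 w 0.085 ff 0.0 F [-0.2 -0.9 -0.4] t 51.85
```

All three flanges are spaced 26–27 mm. Next is the brass plate, with the fingers between its studs.

Request:
drive_tool --pt "-0.025 0.033 0 3" --pt "-0.06 0.078 0 6" --pt "-0.098 0.127 0 9" --pt "-0.136 0.176 0 12" --pt "-0.174 0.225 0 15" --pt "-0.212 0.274 0 18" --pt "-0.25 0.323 0 22" --pt "-0.2801 0.3613 0 27" --pt "-0.2801 0.3613 0.04 27" --pt "-0.2801 0.3613 0.08 27"

```text
time_s: 53.1
position: [0.4188, -0.1909, 0.1795]
eef_rot: [-0.0, 0.996, -0.091, -0.0]
contact_force: [0.0, -0.7, 0.1]
gripper_width: 0.0849
finger_force: 0.0
```

Request:
drive_tool --pt "0 0 0.05 0" --pt "0 0 0.1 0" --pt "0 0 0.14 0" --pt "0 0 0.165 0" --pt "0 0 0.18 0" --pt "0 0 0.19 0" --pt "0 0 0.195 0" --pt "0 0 0.197 0" --pt "0 0 0.197 0" --pt "0 0 0.197 0"

```text
time_s: 54.35
position: [0.4198, -0.1906, -0.015]
eef_rot: [0.0, 0.996, -0.091, 0.0]
contact_force: [-1.0, 0.6, -0.9]
gripper_width: 0.0857
finger_force: 0.0
```

```bash
python3 - <<'E'
from h import *
cap("top"); go([.4194,-.1905,-.0215],-10.4)
E
```

```text
d [-0.0004 -0.0001  0.0065] turn -0.0 | pos [ 0.4198 -0.1906 -0.015 ] yaw -10.4 j6 1.16 w 0.0856 ff 0.0 F [-0.5  0.1  0.3] t 54.4
```

Request:
drive_tool --pt "0 0 0.004 0" --pt "0 0 0.0065 0" --pt "0 0 0.0065 0" --pt "0 0 0.0065 0" --pt "0 0 0.0065 0" --pt "0 0 0.0065 0" --pt "0 0 0.0065 0" --pt "0 0 0.0065 0" --pt "0 0 0.0065 0" --pt "0 0 0.0065 0" --gripper -1 --newtons 70

```text
time_s: 55.65
position: [0.4195, -0.1904, -0.0217]
eef_rot: [-0.0, 0.996, -0.091, -0.0]
contact_force: [-3.7, 2.1, 8.0]
gripper_width: 0.0445
finger_force: 70.0
```

Request:
drive_tool --pt "0 0 -0.01 0" --pt "0 0 -0.03 0" --pt "0 0 -0.06 0" --pt "0 0 -0.1 0" --pt "0 0 -0.15 0" --pt "0 0 -0.2 0" --pt "0 0 -0.25 0" --pt "0 0 -0.28 0" --pt "0 0 -0.28 0" --pt "0 0 -0.28 0"

```text
time_s: 56.9
position: [0.4192, -0.1903, 0.2572]
eef_rot: [-0.0, 0.996, -0.091, -0.001]
contact_force: [0.3, -0.1, -2.5]
gripper_width: 0.0446
finger_force: 71.7
```

```bash
python3 - <<'E'
from h import *
go([.5848,.2358,.26],6.2)
E
```

```text
d [ 0.0859 -0.449  -0.0027] turn -16.6 | pos [ 0.4192 -0.1903  0.2572] yaw -10.4 j6 1.16 w 0.0446 ff 71.7 F [ 0.3 -0.1 -2.5] t 56.9
```

Request:
drive_tool --pt "0.006 -0.03 0 -2" --pt "0.015 -0.08 0 -4" --pt "0.025 -0.13 0 -6" --pt "0.035 -0.185 0 -8" --pt "0.046 -0.24 0 -10" --pt "0.056 -0.295 0 -12" --pt "0.067 -0.35 0 -14" --pt "0.076 -0.4 0 -16" --pt "0.083 -0.435 0 -16.6" --pt "0.0859 -0.449 0 -16.6"

```text
time_s: 58.15
position: [0.5849, 0.2372, 0.256]
eef_rot: [0.0, 0.998, 0.055, -0.002]
contact_force: [0.1, 1.0, -1.8]
gripper_width: 0.0446
finger_force: 71.9
```

Request:
drive_tool --pt "0 0 0 0" --pt "0 0 0.01 0" --pt "0 0 0.025 0" --pt "0 0 0.038 0" --pt "0 0 0.045 0" --pt "0 0 0.05 0" --pt "0 0 0.055 0" --pt "0 0 0.06 0" --pt "0 0 0.065 0" --pt "0 0 0.068 0"

```text
time_s: 59.4
position: [0.5851, 0.2356, 0.1898]
eef_rot: [-0.0, 0.999, 0.054, -0.0]
contact_force: [-0.5, 0.2, -2.3]
gripper_width: 0.0444
finger_force: 71.9
```

```bash
python3 - <<'E'
from h import *
go([.5848,.2358,.18],6.2); print(manip.get_state()["ft_torque"].round(2))
E
```

```text
d [-0.0002 -0.0002  0.0098] turn 0.0 | pos [0.5851 0.2356 0.1898] yaw 6.2 j6 1.72 w 0.0444 ff 71.9 F [-0.5  0.2 -2.3] t 59.4
[-0.02  0.01 -0.02]
```

Request:
drive_tool --pt "0 0 0.001 0" --pt "0 0 0.002 0" --pt "0 0 0.003 0" --pt "0 0 0.004 0" --pt "0 0 0.006 0" --pt "0 0 0.008 0" --pt "0 0 0.01 0" --pt "0 0 0.012 0" --pt "0 0 0.014 0" --pt "0 0 0.014 0"

```text
time_s: 60.65
position: [0.585, 0.2356, 0.1759]
eef_rot: [-0.0, 0.999, 0.054, -0.0]
contact_force: [-1.7, 0.9, -2.6]
gripper_width: 0.0444
finger_force: 71.9
```

Request:
drive_tool --pt "0 0 0.001 0" --pt "0 0 0.002 0" --pt "0 0 0.003 0" --pt "0 0 0.004 0" --pt "0 0 0.005 0" --pt "0 0 0.0055 0" --pt "0 0 0.0055 0" --pt "0 0 0.0055 0" --pt "0 0 0.0055 0" --pt "0 0 0.0055 0"

```text
time_s: 61.9
position: [0.5852, 0.2357, 0.1712]
eef_rot: [-0.0, 0.999, 0.054, 0.0]
contact_force: [-3.3, 0.7, 5.6]
gripper_width: 0.044
finger_force: 72.7
```

```bash
python3 - <<'E'
from h import *
go([.5848,.2358,.1705],6.2); print(manip.get_state()["ft_torque"].round(2))
E
```

```text
d [-0.0004 -0.0002  0.0007] turn 0.0 | pos [0.5852 0.2357 0.1712] yaw 6.2 j6 1.72 w 0.044 ff 72.7 F [-3.3  0.7  5.6] t 61.9
[ 0.14  0.66 -0.04]
```

The plate is seated at the expected height with a light contact force. I'll release, rise, and go above the ball while checking the stack.

Request:
drive_tool --pt "0 0 0 0" --pt "0 0 0 0" --pt "0 0 0 0" --pt "0 0 0 0" --pt "0 0 0 0" --pt "0 0 0 0" --pt "0 0 -0.02 0" --pt "0 0 -0.06 0" --pt "0 0 -0.1 0" --pt "0 0 -0.11 0" --gripper 1

```text
time_s: 63.15
position: [0.5857, 0.2358, 0.2835]
eef_rot: [-0.0, 0.999, 0.054, 0.002]
contact_force: [-0.4, -0.6, -0.7]
gripper_width: 0.0854
finger_force: 0.0
```

Request:
drive_tool --pt "-0.04 0 0 0" --pt "-0.09 0 0 0" --pt "-0.13 0 0 0" --pt "-0.16 -0.001 0 0" --pt "-0.16 -0.001 0 0" --pt "-0.16 -0.001 0 0" --pt "-0.16 -0.001 0 0" --pt "-0.16 -0.001 0 0" --pt "-0.16 -0.001 0 0" --pt "-0.16 -0.001 0 0" --gripper 0.6

```text
time_s: 64.4
position: [0.4261, 0.2193, 0.2805]
eef_rot: [-0.0, 0.999, 0.054, -0.0]
contact_force: [0.2, 0.9, 0.1]
gripper_width: 0.0688
finger_force: 0.0
```

```bash
python3 - <<'E'
from h import *
stack()
I=np.mean([cap("top")[0] for _ in range(3)],0); S=np.mean([cap("scene")[0] for _ in range(3)],0)
from scipy.optimize import least_squares
def cen(M,b,r):
  x,y=b.round().astype(int); vv,uu=np.mgrid[y-r:y+r+1,x-r:x+r+1]; m=M[y-r:y+r+1,x-r:x+r+1]; w=np.clip(50-m,0,None); return np.array([(w*uu).sum(),(w*vv).sum()])/w.sum()
b0=proj("scene",[[.4275,.2200,.1615]])[0]; bs=cen(S.max(2),b0,6); print("scene ball",b0,bs)
# along bar plane yaw 6.2 about foot centre: elevation from scene pixel
r=least_squares(lambda e:proj("scene",[[.583-.18*np.cos(e[0])*np.cos(e[1]),.2369-.18*np.cos(e[0])*np.sin(e[1]),.07+.18*np.sin(e[0])]])[0]-bs,[.52,.108]); print(np.degrees(r.x),r.fun)
# red marks in scene
a=cv2.resize(I[150:205,215:285].astype(np.float32),(400,314),interpolation=cv2.INTER_CUBIC)
u,v=proj("scene",[[.54,.237,.12]])[0].astype(int); b=cv2.resize(S[v-40:v+40,u-35:u+35].astype(np.float32),(400,457),interpolation=cv2.INTER_CUBIC)
o=np.zeros((457,800,3)); o[:314,:400]=a; o[:,400:]=b; cv2.imwrite("pics/g6.png",np.clip(o,0,255).astype(np.uint8)[...,::-1])
go([.426,.2199,.104],5)
E
```

```text
[(115, 1, 37), (120, 30, 46), (125, 90, 46), (130, 11, 25), (135, 8, 25), (140, 0, 0), (145, 26, 42), (150, 95, 46), (155, 18, 40), (160, 10, 27), (165, 1, 26), (170, 12, 43), (175, 99, 45), (180, 30, 43), (185, 13, 22), (190, 6, 24), (195, 1, 31), (200, 29, 41), (205, 85, 42), (210, 26, 41), (215, 15, 26), (220, 38, 27), (225, 18, 27), (230, 8, 9)]
scene ball [269.99716198 225.96373874] [269.48297944 225.09100101]
[31.41297934  6.28093061] [ 5.68434189e-14 -1.13686838e-13]
d [ 1.000e-04 -5.000e-04  1.766e-01] turn 1.2 | pos [0.4259 0.2193 0.2806] yaw 6.2 j6 1.78 w 0.0686 ff 0.0 F [0.3 0.7 0.1] t 64.8
```

View pics/g6.png

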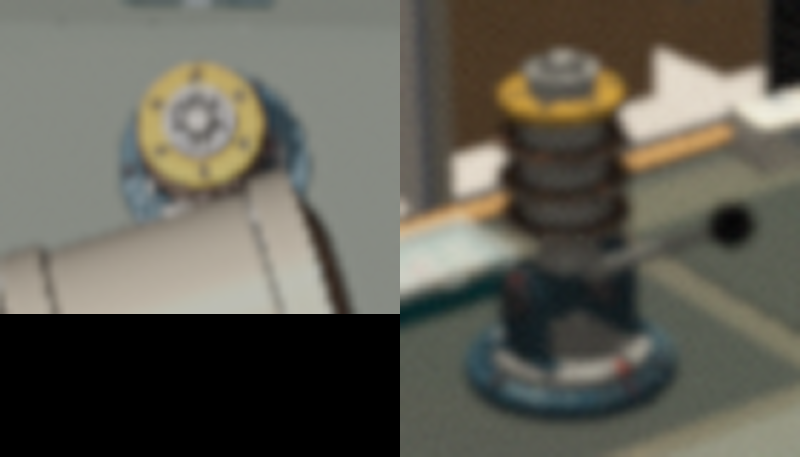

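The picture shows the plate on top (560,95), three discs below it, the red pointer at (625,368) and the rim's red mark just under it at (628,388). I'll verify there is no other red mark on the rim and quantify the pointer against the mark.

```bash
python3 - <<'E'
from h import *
T=cv2.imread("pics/top0.png")[...,::-1]; S0=cv2.imread("pics/scene0.png")[...,::-1]; S=np.mean([cap("scene")[0] for _ in range(6)],0)
c=np.array([.5825,.2357])
for nm,cam,im in [("top0","top",[T]),("scene0","scene",[S0]),("sceneN","scene",[S])]:
  for z,a,b in [(.014,.0585,.069),(.024,.043,.051)]:
    p,X,Y=rect(cam,im,c,z,.08); q=np.hypot(X-c[0],Y-c[1]); th=np.degrees(np.arctan2(-(Y-c[1]),-(X-c[0]))); red=p[...,0]-p[...,1:].mean(2)
    bins=np.arange(-60,64,4); v=[red[(q>a)&(q<b)&(abs(th-t)<2)].mean() for t in bins]
    k=int(np.argmax(v)); s=(q>a)&(q<b)&(abs(th-bins[k])<14); base=np.percentile(red[s],30); w=np.clip(red[s]-base-4,0,None)
    print(nm,z,"peak",bins[k],"cen",(w*th[s]).sum().round(1)/w.sum().round(1),np.round(v).astype(int).tolist())
E
```

```text
top0 0.014 peak 4 cen 3.1784399715131753 [-20, -19, -19, -18, -18, -20, -20, -22, -22, -23, -20, -18, -20, -21, -17, 5, 24, -8, -20, -19, -18, -18, -16, -9, -8, -14, -16, -19, -18, -18, -18]
top0 0.024 peak 4 cen 2.864876140808344 [-14, -18, -15, -7, -1, 1, 2, 4, 4, 3, 3, 1, -1, 2, 13, 32, 38, 22, 6, 3, 3, 3, 3, 3, 3, 3, 3, 2, 0, -4, -12]
scene0 0.014 peak 4 cen 4.884200721853534 [-20, -21, -21, -22, -24, -24, -24, -24, -26, -26, -24, -22, -21, -21, -16, -10, -5, -7, -15, -21, -21, -19, -18, -15, -11, -10, -10, -10, -11, -13, -14]
scene0 0.024 peak 8 cen 8.65502165563455 [1, 1, 2, 3, 5, 8, 9, 8, 7, 9, 8, 7, 7, 9, 12, 22, 35, 40, 36, 26, 16, 10, 7, 6, 5, 3, 2, 1, 2, 2, 1]
sceneN 0.014 peak 4 cen 4.7949215974229 [-21, -21, -22, -24, -24, -25, -25, -26, -27, -26, -23, -19, -17, -17, -14, -9, -5, -8, -12, -15, -16, -17, -16, -14, -11, -10, -10, -11, -12, -13, -13]
sceneN 0.024 peak 8 cen 9.168764333050435 [2, 0, 1, 4, 6, 8, 9, 9, 9, 9, 9, 8, 8, 8, 11, 20, 32, 40, 36, 25, 15, 10, 8, 7, 7, 6, 6, 5, 4, 2, 1]
```

The only red rim mark lies directly under the pointer. The swivel is therefore about +0.5 to 1° off zero, and the shaft leans about 1° back. I'll grip the ball and swing it to level at bar yaw ≈5.5°.

Request:
drive_tool --pt "0.0016 -0.0005 0.04 1.2" --pt "0.0016 -0.0005 0.09 1.2" --pt "0.0016 -0.0005 0.13 1.2" --pt "0.0016 -0.0005 0.16 1.2" --pt "0.0016 -0.0005 0.172 1.2" --pt "0.0016 -0.0005 0.1766 1.2" --pt "0.0016 -0.0005 0.1766 1.2" --pt "0.0016 -0.0005 0.1766 1.2" --pt "0.0016 -0.0005 0.1766 1.2" --pt "0.0016 -0.0005 0.1766 1.2"

```text
time_s: 66.35
position: [0.4276, 0.2201, 0.1043]
eef_rot: [-0.0, 0.999, 0.044, 0.0]
contact_force: [-0.0, 0.4, -0.2]
gripper_width: 0.0679
finger_force: 0.0
```

Request:
drive_tool --pt "0 0 0 0" --pt "0 0 0 0" --pt "0 0 0 0" --pt "0 0 0 0" --pt "0 0 0 0" --pt "0 0 0 0" --pt "0 0 0 0" --pt "0 0 0 0" --pt "0 0 0 0" --pt "0 0 0 0" --gripper -1 --newtons 40

```text
time_s: 67.6
position: [0.4275, 0.22, 0.1041]
eef_rot: [-0.0, 0.999, 0.044, -0.0]
contact_force: [-2.7, -0.7, 5.0]
gripper_width: 0.0257
finger_force: 39.0
```

```bash
python3 - <<'E'
from h import *
go([.4275,.2199,.104],5)
E
```

```text
d [0.     0.0001 0.0001] turn -0.0 | pos [0.4275 0.22   0.1041] yaw 5.0 j6 1.8 w 0.0257 ff 39.0 F [-2.7 -0.7  5. ] t 67.6
```

Request:
drive_tool --pt "-0.0048 -0.0002 0.0085 0" --pt "-0.0091 -0.0004 0.0172 0" --pt "-0.0129 -0.0006 0.0261 0" --pt "-0.0163 -0.0008 0.0353 0" --pt "-0.0191 -0.001 0.0446 0" --pt "-0.0215 -0.0012 0.054 0" --pt "-0.0233 -0.0014 0.0636 0" --pt "-0.0247 -0.0016 0.0733 0" --pt "-0.0254 -0.0017 0.083 0" --pt "-0.0257 -0.0018 0.0927 0"

```text
time_s: 68.85
position: [0.4017, 0.2196, 0.0106]
eef_rot: [-0.0, 0.999, 0.044, -0.0]
contact_force: [2.0, -3.1, 3.5]
gripper_width: 0.0259
finger_force: 40.2
```

Request:
drive_tool --pt "0 0 0 0" --pt "0 0 0 0" --pt "0 0 0 0" --pt "0 0 0 0" --pt "0 0 0 0" --pt "0 0 0 0" --pt "0 0 0 0" --pt "0 0 0 0" --pt "0 0 0 0" --pt "0 0 0 0"

```text
time_s: 70.1
position: [0.4016, 0.2195, 0.0104]
eef_rot: [-0.0, 0.999, 0.044, -0.0]
contact_force: [6.6, 0.3, -7.3]
gripper_width: 0.0259
finger_force: 39.7
```

```bash
cat > fin.py <<'E'
from h import *
from scipy.optimize import least_squares,minimize
sc=[cap("scene") for _ in range(6)]; S=np.mean([s[0] for s in sc],0); D=np.median([s[1] for s in sc],0)
go([.4015,.220,.0114],5)
c=np.array([.5825,.2367]); P=cloud("scene",D)
# shaft lean from the brass plate: fit plane normal to flange-top brass pixels, and direction axis->plate centre
m=(S[...,0]-S[...,2]>60)&(S[...,0]>110)&(np.linalg.norm(P-[c[0]-.06,c[1],.19],axis=-1)<.07); q=P[m]; print("brass",len(q),q.mean(0).round(4))
# pixel model: project plate rim circle(s) and match by silhouette mask
u,v=np.meshgrid(np.arange(560),np.arange(420))
def model(t,y):
    d=np.array([-np.cos(y),-np.sin(y),0]); ax=np.sin(t)*d+np.cos(t)*np.array([0,0,1]); e1=np.array([-d[1],d[0],0]); e2=np.cross(ax,e1); o=np.r_[c,.07]
    a=np.linspace(0,2*np.pi,72); M=np.zeros((420*4,560*4),np.uint8); pts=[]
    for h in(.123,.133): pts.append(proj("scene",o+ax*h+.04*(np.cos(a)[:,None]*e1+np.sin(a)[:,None]*e2)))
    cv2.fillConvexPoly(M,cv2.convexHull((np.vstack(pts)*4+1.5).round().astype(np.int32)),255)
    b=proj("scene",o+ax*.133+.023*(np.cos(a)[:,None]*e1+np.sin(a)[:,None]*e2)); b2=proj("scene",o+ax*.149+.023*(np.cos(a)[:,None]*e1+np.sin(a)[:,None]*e2))
    cv2.fillConvexPoly(M,cv2.convexHull((np.vstack([b,b2])*4+1.5).round().astype(np.int32)),0)
    return cv2.GaussianBlur(cv2.resize(M,(560,420),interpolation=cv2.INTER_AREA).astype(float),(0,0),.8)
f=S[...,0]-S[...,2]; w=proj("scene",[[c[0]-.06,c[1],.19]])[0].astype(int); sl=(slice(w[1]-28,w[1]+28),slice(w[0]-28,w[0]+28))
best=max(((np.corrcoef(model(np.radians(t),np.radians(y))[sl].ravel(),f[sl].clip(0,120).ravel())[0,1],t,y) for t in np.arange(24,37,1) for y in np.arange(0,13,2))); 
best=max(((np.corrcoef(model(np.radians(t),np.radians(y))[sl].ravel(),f[sl].clip(0,120).ravel())[0,1],t,y) for t in best[1]+np.arange(-1,1.1,.25) for y in best[2]+np.arange(-2,2.1,.5))); print("plate fit corr,tilt,yaw",best)
for z,a,b in [(.014,.0585,.069),(.024,.043,.051)]:
    p,X,Y=rect("scene",[S],np.array([.5825,.2357]),z,.08); q=np.hypot(X-.5825,Y-.2357); th=np.degrees(np.arctan2(-(Y-.2357),-(X-.5825))); red=p[...,0]-p[...,1:].mean(2)
    s=(q>a)&(q<b)&(abs(th-6)<14); base=np.percentile(red[s],30); ww=np.clip(red[s]-base-4,0,None); print("red",z,((ww*th[s]).sum()/ww.sum()).round(2))
E
python3 fin.py
```

```text
d [-0.0001 -0.0005 -0.001 ] turn -0.0 | pos [0.4016 0.2195 0.0104] yaw 5.0 j6 1.82 w 0.026 ff 39.7 F [ 6.3 -0.6 -9.7] t 70.4
brass 150 [0.5106 0.2434 0.1835]
plate fit corr,tilt,yaw (np.float64(0.7230229221817969), np.float64(28.75), np.float64(9.5))
red 0.014 5.37
red 0.024 8.37
```

Both readings are near target. I'll let go, withdraw, and measure the tilt and swivel unobstructed.

Request:
drive_tool --pt "0 0 0 0" --pt "0 0 0 0" --pt "0 0 0 0" --pt "0 0 0 0" --pt "0 0 0 0" --pt "0 0 -0.02 0" --pt "0 0 -0.07 0" --pt "0 0 -0.12 0" --pt "0 0 -0.18 0" --pt "0 0 -0.24 0" --gripper 0.6

```text
time_s: 71.65
position: [0.4014, 0.2194, 0.2534]
eef_rot: [-0.0, 0.999, 0.044, 0.0]
contact_force: [1.6, 0.4, 0.4]
gripper_width: 0.0682
finger_force: 0.0
```

Request:
drive_tool --pt "0 0.04 0 0" --pt "0 0.09 0 0" --pt "0 0.14 0 0" --pt "0 0.19 0 0" --pt "0 0.24 0 0" --pt "0 0.3 0 0" --pt "0 0.35 0 0" --pt "0 0.4 0 0" --pt "0 0.45 0 0" --pt "0 0.45 0 0"

```text
time_s: 72.9
position: [0.4406, -0.2314, 0.2505]
eef_rot: [-0.0, 0.999, 0.042, -0.001]
contact_force: [0.1, 0.4, 0.4]
gripper_width: 0.0684
finger_force: 0.0
```

```bash
cat > fin2.py <<'E'
from h import *
from scipy.optimize import least_squares,minimize
I=[cap("top")[0] for _ in range(6)]; S=np.mean([cap("scene")[0] for _ in range(6)],0)
def cen(M,b,r):
  x,y=b.round().astype(int); vv,uu=np.mgrid[y-r:y+r+1,x-r:x+r+1]; m=M[y-r:y+r+1,x-r:x+r+1]; w=np.clip(45-m,0,None); return np.array([(w*uu).sum(),(w*vv).sum()])/w.sum()
T=np.mean(I,0).max(2); bt=proj("top",[[.4035,.2195,.07]])[0]; bs=proj("scene",[[.4035,.2195,.07]])[0]
ct=cen(T,bt,6); cs=cen(S.max(2),bs,6); print("pred",bt,bs,"meas",ct,cs)
r=least_squares(lambda P:np.r_[proj("top",P)[0]-ct,proj("scene",P)[0]-cs],[.4,.22,.07]); b=r.x; rel=b-[.5825,.2367,.07]; print("ball",b.round(4),r.fun.round(2),"len",np.linalg.norm(rel).round(4),"elev",np.degrees(np.arctan2(rel[2],np.hypot(*rel[:2]))).round(2),"yaw",np.degrees(np.arctan2(-rel[1],-rel[0])).round(2))
# plate fit, top view: brass annulus at lean t
c=np.array([.5825,.2367]); Im=np.mean(I,0); f=Im[...,0]-Im[...,2]; w=proj("top",[[c[0]-.066,c[1]-.006,.185]])[0].astype(int); sl=(slice(w[1]-20,w[1]+20),slice(w[0]-20,w[0]+20))
def model(t,y,n,c=c):
    d=np.array([-np.cos(y),-np.sin(y),0]); ax=np.sin(t)*d+np.cos(t)*np.array([0,0,1]); e1=np.array([-d[1],d[0],0]); e2=np.cross(ax,e1); o=np.r_[c,.07]
    a=np.linspace(0,2*np.pi,72); ring=np.cos(a)[:,None]*e1+np.sin(a)[:,None]*e2; M=np.zeros((1680,2240),np.uint8)
    def fill(R,hs,val): cv2.fillConvexPoly(M,cv2.convexHull((np.vstack([proj(n,o+ax*h+R*ring) for h in hs])*4+1.5).round().astype(np.int32)),val)
    fill(.04,(.123,.133),255); fill(.023,(.133,.149),0)
    return cv2.GaussianBlur(cv2.resize(M,(560,420),interpolation=cv2.INTER_AREA).astype(float),(0,0),.8)
y=np.radians(5.7)
k=lambda t,y:np.corrcoef(model(np.radians(t),np.radians(y),"top")[sl].ravel(),f[sl].clip(0,120).ravel())[0,1]
print("top plate",max((k(t,y),t,y) for t in np.arange(25,36,.5) for y in np.arange(2,11,1)))
print(manip.get_state()["time_s"])
a=cv2.resize(Im[150:220,215:285].astype(np.float32),(400,400),interpolation=cv2.INTER_CUBIC); u,v=proj("scene",[[.52,.237,.1]])[0].astype(int)
bb=cv2.resize(S[v-35:v+35,u-35:u+35].astype(np.float32),(400,400),interpolation=cv2.INTER_CUBIC); cv2.imwrite("pics/g7.png",np.clip(np.hstack([a,bb]),0,255).astype(np.uint8)[...,::-1])
E
python3 fin2.py; python3 fin.py
```

```text
pred [254.78475278 220.89951109] [274.2866136  251.77390405] meas [254.44200627 221.06974922] [274.15566306 251.49630051]
ball [0.4027 0.2207 0.0719] [ 0.01  0.01 -0.01 -0.  ] len 0.1805 elev 0.59 yaw 5.07
top plate (np.float64(0.9503123521469685), np.float64(30.0), np.int64(6))
73.5
d [-2.000e-04 -4.505e-01  2.399e-01] turn -0.0 | pos [ 0.4409 -0.2288  0.2513] yaw 5.0 j6 0.85 w 0.0684 ff 0.0 F [-0.1  0.   0. ] t 73.8
brass 149 [0.5102 0.2416 0.184 ]
plate fit corr,tilt,yaw (np.float64(0.7091502832821105), np.float64(28.75), np.float64(9.5))
red 0.014 6.08
red 0.024 8.24
```

View pics/g7.png

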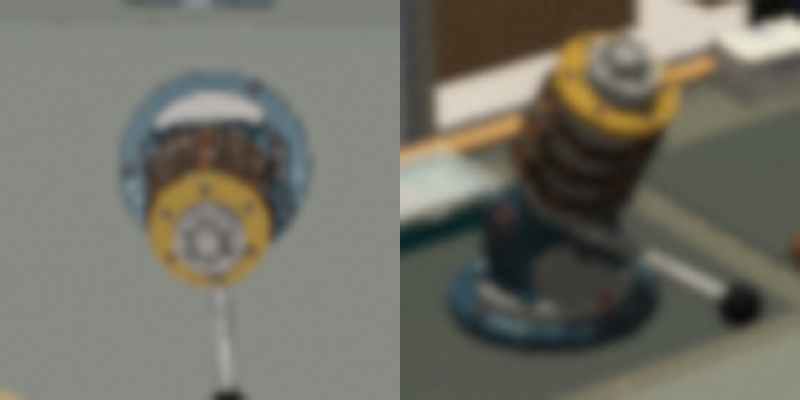

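The pack leans to the front with all four parts on the shaft (plate at (208,238), pointer beside the rim mark at (605,298)). The tilt measures 29.4–30.0°, the swivel is at the mark within about 1°, and nothing is touched.

```bash
python3 -c "
from plant import manip
print(manip.job_done())"
```

```text
the job is handed in; nothing more can be done
None
```

I handed the job in at about 74 s. The three discs and then the brass plate are fully down on the shaft, which now leans about 30° to the front (measured 29.4–30.0°). The swivel is on the zero mark to within about 1° and the arm is clear, but closing on the first disc pressed the fingertips onto its flange with about 51 N before I raised the grasp.

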